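Load and clamp the notebook press

TASK

Press the freshly glued notebooks: with the tray still at the white loading outline, stack every notebook squarely on the tray's blue felt and set the brass plate squarely on top, grip bar upward. Then slide the loaded tray by its handle, without lifting it, until it sits squarely in the yellow outline, and only then turn all three red clamp knobs clockwise to their end stops. Leave the paperweight and the ink jar alone; at the end the pile must still be square and the tray in place.

Things in the scene. Friction and masses are not known exactly. Their poses are not given: they have to be found in the camera images.
- press: fixed green press base board, 216 (x) x 368 (y) x 8 mm thick, lying on the desk. Origin: centre of its underside; z up, its y axis runs from the white load outline to the yellow press outline
- load_mark (a point): centre of the loading position on the board's top (white outline): where the tray's origin is at the start, roughly; axes as the board's
- press_mark (a point): centre of the pressing position on the board's top (yellow outline, among the three clamps), 160 mm along the board's +y from load_mark; the tray's origin belongs here, its axes parallel to the board's. The outlines are the tray's own outline plus 4 mm
- tray: loose aluminium pressing tray, about 0.6 kg, a flat slab without rim, 142 mm (x) by 141 mm (y from -87 to +54), 8 mm thick, on the board. Origin: underside, below the centre of the blue felt rectangle (92 x 58 mm, long side along x) that marks where the pile goes. A black upright handle bar stands on it at y = -74
- tray_grip (a point): point to grip on the tray's handle bar, 42 mm above the tray's top face (50 above its underside). The bar is 40 mm long (tray x), 14 mm thick (tray y), and rises 55 mm above the tray's top; pinch it across its thickness. Axes as the tray's
- plate: brass pressing plate 90 (x) x 56 (y) x 6 mm, about 0.35 kg, on its top a wooden grip bar 50 (x) x 14 (y) mm that reaches from 6 to 34 mm above the underside. Origin: centre of the underside; z up
- notebook_1: red hard-cover pocket notebook, rigid, 90 (x) x 56 (y) x 14 mm thick, about 0.1 kg; lies flat. Origin: centre of its underside. May be absent
- notebook_2: blue hard-cover pocket notebook, rigid, 90 (x) x 56 (y) x 14 mm thick, about 0.1 kg; lies flat. Origin: centre of its underside. May be absent
- notebook_3: yellow hard-cover pocket notebook, rigid, 90 (x) x 56 (y) x 14 mm thick, about 0.1 kg; lies flat. Origin: centre of its underside. May be absent
- notebook_4: orange hard-cover pocket notebook, rigid, 90 (x) x 56 (y) x 14 mm thick, about 0.1 kg; lies flat. Origin: centre of its underside. May be absent
- clamp_far (a joint): angle of the captive clamp knob on the board's +x side of the press mark (its axis 91 mm from the mark): 0 to 2.6 rad, grows clockwise seen from above; starts at 0 to 0.5 with its steel tongue pointing away from the tray, at the 2.6 end stop the tongue points squarely over the tray's edge. Stays where it is left, turning takes about 0.06 N m
- clamp_far_grip (a point): point to grip on that knob, on its axis, 66 mm above the desk. The red grip bar is 42 mm long (this point's x axis, which turns with the knob and is also the way the tongue points), 14 mm thick (point y), 26 mm high (from 14 mm below to 12 above this point). The tongue is far below: it reaches 36 mm from the axis, 3 to 9 mm above the tray's top
- clamp_end (a joint): angle of the captive clamp knob at the board's +y end (its axis 74 mm beyond the press mark): 0 to 2.6 rad, grows clockwise seen from above; starts at 0 to 0.5 with its steel tongue pointing away from the tray, at the 2.6 end stop the tongue points squarely over the tray's edge. Stays where it is left, turning takes about 0.06 N m
- clamp_end_grip (a point): point to grip on that knob, on its axis, 66 mm above the desk. The red grip bar is 42 mm long (this point's x axis, which turns with the knob and is also the way the tongue points), 14 mm thick (point y), 26 mm high (from 14 mm below to 12 above this point). The tongue is far below: it reaches 36 mm from the axis, 3 to 9 mm above the tray's top
- clamp_near (a joint): angle of the captive clamp knob on the board's -x side of the press mark (its axis 91 mm from the mark): 0 to 2.6 rad, grows clockwise seen from above; starts at 0 to 0.5 with its steel tongue pointing away from the tray, at the 2.6 end stop the tongue points squarely over the tray's edge. Stays where it is left, turning takes about 0.06 N m
- clamp_near_grip (a point): point to grip on that knob, on its axis, 66 mm above the desk. The red grip bar is 42 mm long (this point's x axis, which turns with the knob and is also the way the tongue points), 14 mm thick (point y), 26 mm high (from 14 mm below to 12 above this point). The tongue is far below: it reaches 36 mm from the axis, 3 to 9 mm above the tray's top
- paperweight: green glass paperweight, 56 mm across, 35 mm high; a bystander, to be left alone. Origin: centre of its underside
- ink: amber ink jar with a brass lid, 42 mm across, 48 mm high; a bystander, to be left alone. Origin: centre of its underside

How it is judged:
By the outcome, as a careful person would: the job done as asked, in the order asked, and still so for the second after the job is handed in, with the robot touching nothing.
Of notebook_1, notebook_2, notebook_3, notebook_4 only 2 to 4 are there at a start; the rules pass over those that are not, and their reading is None.
At some moment in a run one of notebook_1, notebook_2, notebook_3, notebook_4 may be knocked a few centimetres aside while the robot is not near it.
Once in a run the grip may slacken for a moment while it holds something.
It also fails if it takes over 210 s, if anything falls off the work surface, if the arm or the gripper's body presses on something with over 40 N, if the wrist force passes 120 N, or if a joint passes its speed limit or range.

ROBOT

A 7-joint arm with a two-finger parallel gripper is mounted at the origin on the work surface. World frame = base frame: x ahead of the robot, y to its left, z up, the work surface at z = 0. Lengths are in m, angles in degrees, forces in N, time in s.
With the tool pointing down it reaches from about 0.425 to 0.925 m from the base axis. Payload 6.8 kg.
Tool frame: the origin (TCP) lies on the centre line of the jaws, within the pads' length; the fingertips stand 11 mm ahead of it and the grasp point (between the pads) lies 8 mm behind it; z points along the fingers, y is the line along which they close (so a half turn about z gives the same grasp; the last joint's range is limited). The gripper opens to 88 mm and grips with 3 to 60 N. Pads are 20 mm wide; open, the fingers measure 115 mm over their backs; the gripper's body (75 mm by 178 mm) begins 61 mm behind the grasp point.
Start: joints at [-73.402, 27.33, 1.283, 89.118, -0.659, 63.558, -4.761], TCP at [0.261, 0.622, 0.234] pointing down, gripper open.
Joint ranges: [-169.35, 169.35], [-19.33, 120.38], [-80.79, 83.38], [13.8, 139.57], [-78.32, 258.32], [9.67, 109.79], [-169.56, 169.56]. Speed limits (degrees/s): [136.94, 136.94, 180, 180, 180, 180, 180].

INTERFACE

Orientations are given as [roll, pitch, yaw] about the fixed x, y, z axes, in that order (R = Rz(yaw) Ry(pitch) Rx(roll)).
In Python, from cell import bot, grab_frame, camera_model, order, silhouettes gives the robot as it stands.
- The arm moves only by the tool move_arm, never from a script. Its argument "steps" is a list of rows, each a list of 7 numbers: the shift along the tool's x, y, z in cm, then the turn, a rotation vector about the tool's x, y, z in rad, then the finger opening in cm, from 0 to 8.78. A call has 1 to 10 rows; each row shifts and turns the commanded pose from where the row before left it, along the tool's axes as they then stand; what a row does not reach is not made up. A row lasts 1/10 s, in which the tool goes at most 50 mm and 8.59 degrees, less where a joint would pass 70% of its speed; a pose out of reach is approached as far as the arm can. A call with a gripper value outside its range is refused whole. The fingers move at their own pace and stop on an object; "force" is the grip in N (left out, the last holds). Time passes only in rows, so rows that do not move let the fingers close. It gives the time, the measured TCP pose, the force, the opening and the grip force at its end, in the units of the state.
- bot.get_obs(): the state, without advancing time (a new reading comes with each control period).
- grab_frame(name): name is "side" or "top" or "wrist"; returns the picture (384x512x3 uint8, red, green, blue); there is no depth.
- camera_model(name): a dict with "mtx" (3x3 intrinsics, pixels), "pose" (4x4, takes a point from camera to world coordinates); the wrist camera has in their place "T_tool_cam" (4x4, takes a point from camera to tool coordinates, whose origin is the TCP and whose axes are the flange's). Camera axes: x right, y down, z forward; pixel columns grow to the right and rows downward; lengths in m; the calibration is good to about 2 mm. A picture is of the moment at which its call begins: read the wrist's pose just before it. camera_model takes no time and is no camera call.
- order.finish_job(): hands the job in; it is judged then, once.
Trained networks look in the newest picture that a camera, given by its name, has taken for a name from the list of things; names that differ only in an ending like _2 or _b are one class to them, and where a whole thing is asked for, a point or a joint stands for the part that bears it (a point fixed in the world has none). Each returns a list of dicts, best first, with "conf" (0 to 1); they miss things now and then, are a little off and sometimes report something else, mostly with a low value. They report only what shows in the picture. A call takes as long as a camera call.
- silhouettes(camera, label): "region" (384x512 bool, what is visible of it) and "pixel" ([column, row] in pixels, amid what is visible of it).
The state is a dict: "time": time; "q": joint angles; "dq": joint speeds; "joint_efforts": joint torques, N m; "tcp_pos": TCP position; "orientation": TCP orientation; "force": force on the tool from outside, world axes, zero at the start; "torque": the same for the moment, N m; "gripper_width": finger opening in m; "gripper_force": force on a finger pad.
Only numpy, scipy, OpenCV 4.12 (cv2) and the standard library are available. Lean on these libraries where they do the work, as an engineer would, in place of code of your own. Each camera call takes 0.05 s, during which the arm holds its last target. There are 200 camera calls.

## Working session

There is one attempt and no reset: what is moved stays moved. The work goes in short steps, Python scripts to look and compute and a tool call to move; the robot and the scene stay as the last step left them, time stands still between calls to the robot, and variables do not carry over. Pictures are saved under pics/ and viewed, at most 14 in all, crops included, and the job is handed in when it is done.

Besides the shell and the picture viewer there is one more tool, called after "Request:" as name(argument=value, ...) on one line, values as JSON. move_arm: Moves the arm, as the interface text tells. Its arguments: {"type":"object","properties":{"steps":{"type":"array","items":{"type":"array","items":{"type":"number"}}},"force":{"type":"number"}},"required":["steps"]}

```bash
ls; mkdir -p pics
python3 - <<'E'
from cell import bot, grab_frame, camera_model
import cv2,numpy as np
np.set_printoptions(precision=4,suppress=True)
for n in("top","side"):
    cv2.imwrite(f"pics/{n}0.png",cv2.cvtColor(grab_frame(n),cv2.COLOR_RGB2BGR)); print(camera_model(n))
print(camera_model("wrist"));print(bot.get_obs())
a=cv2.imread("pics/top0.png");b=cv2.imread("pics/side0.png")
E
```

```text
pics
{'mtx': array([[351.5397,   0.    , 256.47  ],
       [  0.    , 351.5397, 188.8291],
       [  0.    ,   0.    ,   1.    ]]), 'pose': array([[-0.0317, -0.9728,  0.2296,  0.3403],
       [-0.9995,  0.0307, -0.008 ,  0.005 ],
       [ 0.0008, -0.2297, -0.9733,  1.0094],
       [ 0.    ,  0.    ,  0.    ,  1.    ]])}
{'mtx': array([[498.713 ,   0.    , 249.3791],
       [  0.    , 498.713 , 186.7169],
       [  0.    ,   0.    ,   1.    ]]), 'pose': array([[ 0.9797, -0.134 ,  0.1494,  0.3441],
       [-0.2006, -0.6777,  0.7075, -0.9737],
       [ 0.0064, -0.723 , -0.6908,  1.0213],
       [ 0.    ,  0.    ,  0.    ,  1.    ]])}
{'mtx': array([[339.5052,   0.    , 250.5381],
       [  0.    , 339.5052, 191.2847],
       [  0.    ,   0.    ,   1.    ]]), 'T_tool_cam': array([[-0.0005, -0.9625, -0.2714,  0.0762],
       [ 1.    , -0.0005,  0.    , -0.0004],
       [-0.0002, -0.2714,  0.9625, -0.1515],
       [ 0.    ,  0.    ,  0.    ,  1.    ]])}
{'time': 0.1, 'q': array([-73.4023,  27.3701,   1.2807,  89.1699,  -0.656 ,  63.5583,
        -4.7626]), 'dq': array([ 0.0884, -0.0077,  0.0156, -0.0569,  0.0108,  0.0053,  0.0149]), 'joint_efforts': array([  0.004 , -58.4087,   1.5399, -27.331 ,  -0.0542,   0.0131,
         0.    ]), 'tcp_pos': array([0.2613, 0.6218, 0.2328]), 'orientation': array([-179.9095,    0.0094,  157.2093]), 'force': array([ 0.1445, -0.878 ,  0.3087]), 'torque': array([ 0.0117,  0.0094, -0.0123]), 'gripper_force': 0.0, 'gripper_width': 0.08812587764668135}
```

View pics/top0.png

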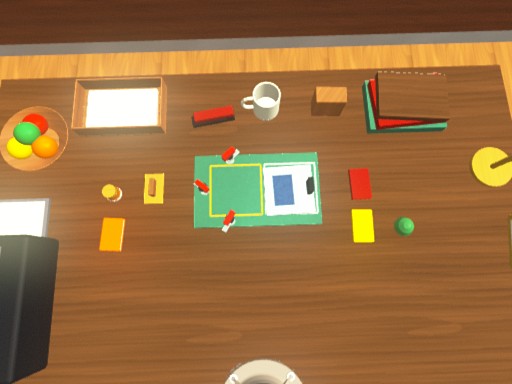

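View pics/side0.png

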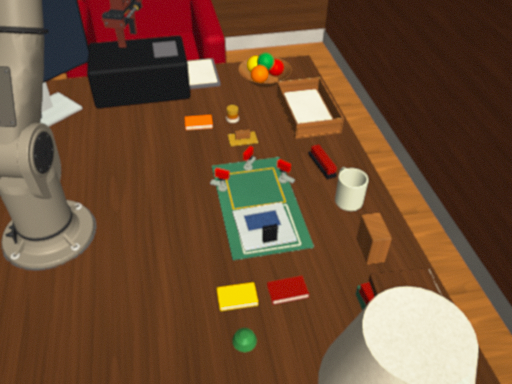

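The top view shows the green board with its yellow outline on the left at (236,190) and the tray on the white outline at (291,190). The handle is on the right at (310,185). Three notebooks are present: red (360,184), yellow (362,226) and orange (112,234). The plate is at (154,188), the ink jar at (112,193) and the paperweight at (405,226). The side view agrees.

```bash
cat > h.py <<'E'
import numpy as np,cv2
from scipy.spatial.transform import Rotation as R
from cell import bot, grab_frame, camera_model, silhouettes
np.set_printoptions(precision=4,suppress=True)
def cam(n):
    m=camera_model(n)
    if n!="wrist": return m["mtx"],m["pose"]
    o=bot.get_obs();T=np.eye(4);T[:3,:3]=R.from_euler("xyz",o["orientation"],degrees=True).as_matrix();T[:3,3]=o["tcp_pos"]
    return m["mtx"],T@m["T_tool_cam"]
def toplane(px,z,K,P):
    px=np.atleast_2d(px).astype(float)
    d=np.c_[px,np.ones(len(px))]@np.linalg.inv(K).T@P[:3,:3].T
    return (P[:3,3]+d*((z-P[2,3])/d[:,2])[:,None])[:,:2]
def proj(pts,K,P):
    q=(np.atleast_2d(pts)-P[:3,3])@P[:3,:3]@K.T
    return q[:,:2]/q[:,2:]
def rect(mask,z,K,P):
    "min-area rectangle of the mask's outline taken to plane z: centre, (long,short), yaw of the long side"
    c=max(cv2.findContours(mask.astype(np.uint8),0,1)[0],key=cv2.contourArea)[:,0]
    w=toplane(c,z,K,P)
    (cx,cy),(a,b),t=cv2.minAreaRect((w*1000).astype(np.float32))
    if a<b:a,b,t=b,a,t+90
    return np.array([cx,cy])/1000,(a,b),(t+90)%180-90
def save(im,n): cv2.imwrite(f"pics/{n}.png",cv2.cvtColor(im,cv2.COLOR_RGB2BGR))
def go(x,y,z,yaw,tilt=None):
    "shift [cm] and turn [rad] in tool axes from measured pose to the target (tool down)"
    o=bot.get_obs();R0=R.from_euler("xyz",o["orientation"],degrees=True)
    R1=R.from_euler("xyz",[180,0,yaw],degrees=True)
    d=R0.inv().apply(np.array([x,y,z])-o["tcp_pos"])*100;r=(R0.inv()*R1).as_rotvec()
    print("at",o["tcp_pos"],o["orientation"],"go cm",d.round(2),"rad",r.round(4)," rows>=",max(np.linalg.norm(d)/5,np.linalg.norm(r)/.15).round(1))
E
python3 - <<'E'
from h import *
K,P=cam("top"); im=grab_frame("top")
for l,z in [("notebook_1",.014),("plate",.006),("tray",.016),("paperweight",.02),("ink",.04),("press",.008),("clamp_far",.06)]:
    for d in silhouettes("top",l):
        print(l,round(d["conf"],2),d["pixel"],d["region"].sum(),*rect(d["region"],z,K,P))
E
```

```text
notebook_1 0.97 [112.6, 235.4] 688 [0.4583 0.4084] (90.15070343017578, 61.34815216064453) -4.2082977294921875
notebook_1 0.62 [360.5, 185.4] 609 [ 0.5828 -0.3049] (92.16100311279297, 59.43790817260742) 1.6433583498001099
plate 0.77 [153.9, 189.2] 608 [0.588  0.2987] (95.97134399414062, 56.04049301147461) 1.6763819456100464
tray 0.91 [290.0, 189.2] 2355 [ 0.5725 -0.0985] (145.72158813476562, 145.64418029785156) 2.5330376625061035
paperweight 0.73 [403.8, 224.2] 305 [ 0.453  -0.4146] (54.73318099975586, 50.930912017822266) 88.18846893310547
ink 0.83 [112.5, 190.3] 249 [0.5722 0.4072] (58.352210998535156, 39.7007942199707) 62.01688003540039
press 0.68 [237.6, 190.7] 6994 [ 0.5846 -0.003 ] (370.8138732910156, 255.4309844970703) -89.44345408678055
clamp_far 0.54 [227.6, 155.5] 165 [0.6675 0.0683] (48.626129150390625, 31.22559356689453) -44.6895637512207
```

```bash
python3 -c "
from h import *
go(.458,.408,.2,176)"
```

```text
at [0.2615 0.6223 0.2336] [-179.9977   -0.0014  157.2085] go cm [-26.42 -12.14   3.36] rad [-0.    -0.    -0.328]  rows>= 5.9
```

Request:
move_arm(steps=[[-3.77,-1.73,0.48,0,0,0,8.78],[-3.77,-1.73,0.48,0,0,0,8.78],[-3.77,-1.73,0.48,0,0,0,8.78],[-3.77,-1.73,0.48,0,0,0,8.78],[-3.77,-1.73,0.48,0,0,0,8.78],[-3.77,-1.73,0.48,0,0,0,8.78],[-3.77,-1.73,0.48,0,0,0,8.78],[0,0,0,0,0,-0.11,8.78],[0,0,0,0,0,-0.11,8.78],[0,0,0,0,0,-0.11,8.78]])

```text
time: 1.5
tcp_pos: [0.4582, 0.4081, 0.2001]
orientation: [180.0, 0.0, 176.3]
force: [-0.3, 0.2, 0.2]
gripper_width: 0.0881
gripper_force: 0.0
```

```bash
cat >> h.py <<'E'
def look(l,z,n=None):
    K,P=cam("wrist");im=grab_frame("wrist")
    if n: save(im,n)
    for d in silhouettes("wrist",l):
        print(l,round(d["conf"],2),d["pixel"],d["region"].sum(),*rect(d["region"],z,K,P))
    return im,K,P
E
python3 -c "
from h import *
look('notebook_4',.014,'w1');print(bot.get_obs()['q'])"
```

```text
notebook_4 0.65 [253.9, 170.5] 4778 [0.4551 0.4123] (91.09143829345703, 57.213340759277344) -4.8273162841796875
[-48.2714  23.4177   0.9714  99.9249  -0.4784  56.6558  39.032 ]
```

View pics/w1.png

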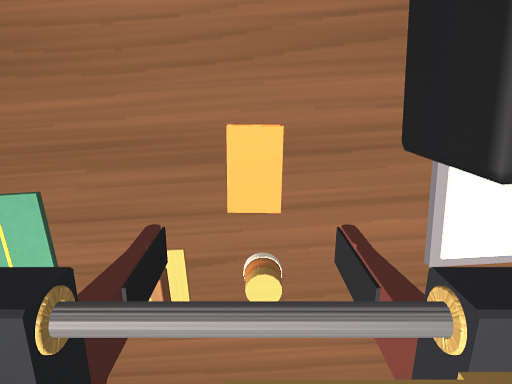

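The wrist view shows the orange notebook at (254,170), almost under the tool, with the ink jar at (263,280) clear of it. Next I look at the tray.

```bash
python3 -c "
from h import *
go(.575,-.085,.2,180)"
```

```text
at [0.458  0.4083 0.2001] [179.9871  -0.0071 176.1491] go cm [-14.99 -48.43  -0.  ] rad [ 0.0002 -0.0001 -0.0672]  rows>= 10.1
```

Request:
move_arm(steps=[[0,0,0,0,0,-0.067,8.78],[-1.3,-4.5,0,0,0,0,8.78],[-1.3,-4.5,0,0,0,0,8.78],[-1.3,-4.5,0,0,0,0,8.78],[-1.3,-4.5,0,0,0,0,8.78],[-1.3,-4.5,0,0,0,0,8.78],[-1.3,-4.5,0,0,0,0,8.78],[-1.3,-4.5,0,0,0,0,8.78],[-1.3,-4.5,0,0,0,0,8.78],[-1.3,-4.5,0,0,0,0,8.78]])

```text
time: 2.6
tcp_pos: [0.5749, 0.0017, 0.2004]
orientation: [180.0, 0.0, 179.8]
force: [0.8, 0.1, -0.2]
gripper_width: 0.0878
gripper_force: 0.0
```

Request:
move_arm(steps=[[0,-4.5,0,0,0,0,8.78],[0,-4.4,0,0,0,0,8.78],[0,0,0,0,0,0,8.78],[0,0,0,0,0,0,8.78],[0,0,0,0,0,0,8.78]])

```text
time: 3.1
tcp_pos: [0.5747, -0.0838, 0.2]
orientation: [179.9, 0.0, 180.0]
force: [-0.0, -0.0, -1.2]
gripper_width: 0.0876
gripper_force: 0.0
```

```bash
python3 -c "
from h import *
im,K,P=look('tray',.016,'w2')
hsv=cv2.cvtColor(im,cv2.COLOR_RGB2HSV)
m=cv2.inRange(hsv,(100,80,40),(125,255,255));print('felt',m.sum()/255,rect(m,.016,K,P))
print(bot.get_obs()['q'],bot.get_obs()['orientation'])"
```

```text
tray 0.65 [236.0, 163.0] 19986 [ 0.5681 -0.1001] (151.4355010986328, 142.2921905517578) -87.53273677825928
felt 5124.0 (array([ 0.5669, -0.0789]), (91.15230560302734, 57.78221130371094), 2.4160826206207275)
[ -6.1908  20.5631  10.5441 104.937   -4.5627  54.9045  96.4056] [ 179.9534    0.0028 -179.9167]
```

View pics/w2.png

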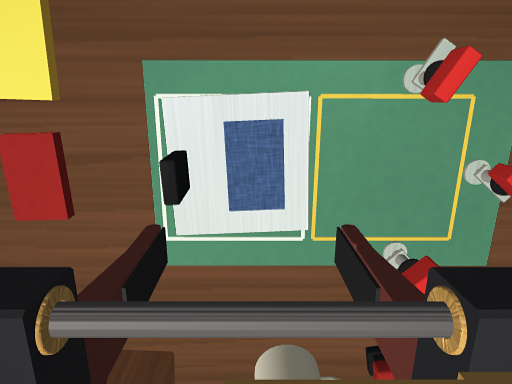

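```bash
python3 -c "
from h import *
im=cv2.cvtColor(cv2.imread('pics/w2.png'),cv2.COLOR_BGR2RGB);K,P=cam('wrist')
hsv=cv2.cvtColor(im,cv2.COLOR_RGB2HSV)
m=cv2.inRange(hsv,(18,110,120),(32,255,255));m[:,:300]=0;m[:80]=0;m[245:]=0
m[:,477:]=0
c,s,t=rect(m,.008,K,P);print('yellow',m.sum()/255,c,s,t)
for t in(2.42,0): print()
print(rect(cv2.inRange(hsv,(60,60,50),(85,255,255)),.008,K,P))
# line fits
w=lambda a:toplane(a,.008,K,P)
g=cv2.inRange(hsv,(65,80,50),(85,255,255))
top=np.array([[u,np.argmax(g[:150,u]>0)] for u in range(160,390,5)]);p=np.polyfit(w(top)[:,1],w(top)[:,0],1);print('board -x edge: x at y=0',p[1],'yaw',-np.degrees(np.arctan(p[0])))
lf=np.array([[np.argmax(g[v]>0),v] for v in range(70,215,5)]);p=np.polyfit(w(lf)[:,0],w(lf)[:,1],1);print('board -y edge',p,np.degrees(np.arctan(p[0])))
ys=np.array([[u,np.argmax(m[:,u]>0)] for u in range(325,470,5)]);p=np.polyfit(w(ys)[:,1],w(ys)[:,0],1);print('yellow -x edge',p[1],-np.degrees(np.arctan(p[0])))
ys=np.array([[u,244-np.argmax(m[244::-1,u]>0)] for u in range(340,380,5)]);p=np.polyfit(w(ys)[:,1],w(ys)[:,0],1);print('yellow +x edge',p,-np.degrees(np.arctan(p[0])))
yl=np.array([[np.argmax(m[v]>0),v] for v in range(105,230,5)]);p=np.polyfit(w(yl)[:,0],w(yl)[:,1],1);print('yellow -y',p,np.degrees(np.arctan(p[0])))
yl=np.array([[511-np.argmax(m[v,::-1]>0),v] for v in range(105,230,5)]);p=np.polyfit(w(yl)[:,0],w(yl)[:,1],1);print('yellow +y',p,np.degrees(np.arctan(p[0])))
"
```

```text
yellow 2136.0 [0.5739 0.0345] (153.93075561523438, 103.84529113769531) 0.007400370202958584


(array([0.5739, 0.0594]), (144.50994873046875, 144.42498779296875), 0.02078971266746521)
board -x edge: x at y=0 0.4664985682576393 yaw -0.1141965581631432
board -y edge [ 0.0026 -0.1869] 0.15032372140176356
yellow -x edge 0.47508837256461584 -40.03420802602352
yellow +x edge [3.8826 0.4521] -75.55676281664046
yellow -y [ 0.0007 -0.0171] 0.03888275287540856
yellow +y [-0.0008  0.136 ] -0.04356647529116978
```

The tray felt is at (255,165), turned about 2.4°. Board yaw is about 0 and the press mark is at roughly (.574,.076). The red and yellow notebooks sit on the left. I take the red one first.

Request:
move_arm(steps=[[-0.1,-4.5,0,0,0,0,8.78],[-0.1,-4.5,0,0,0,0,8.78],[-0.1,-4.5,0,0,0,0,8.78],[-0.1,-4.5,0,0,0,0,8.78],[-0.1,-4.1,0,0,0,0,8.78],[0,0,0,0,0,-0.028,8.78],[0,0,0,0,0,0,8.78],[0,0,0,0,0,0,8.78]])

```text
time: 4.0
tcp_pos: [0.5801, -0.304, 0.1998]
orientation: [179.9, 0.0, -178.3]
force: [0.0, 0.6, -0.4]
gripper_width: 0.0876
gripper_force: 0.0
```

```bash
python3 -c "
from h import *
look('notebook_1',.014)
go(.583,-.305,.0145,181.6)"
```

```text
notebook_1 0.8 [257.9, 46.7] 5703 [ 0.4615 -0.3006] (82.36632537841797, 56.83245849609375) -1.451080322265625
notebook_1 0.76 [247.2, 170.9] 4858 [ 0.5789 -0.3051] (92.28520965576172, 56.84650421142578) 1.4724278450012207
at [ 0.5801 -0.3041  0.2   ] [ 179.9328    0.0086 -178.2804] go cm [-0.29 -0.12 18.55] rad [0.0012 0.0001 0.0021]  rows>= 3.7
```

Request:
move_arm(steps=[[0.1,-0.1,4,0,0,0,8.78],[0,0,4,0,0,0,8.78],[0,0,4,0,0,0,8.78],[0,0,4,0,0,0,8.78],[0,0,2,0,0,0,8.78],[0,0,0.6,0,0,0,8.78],[0,0,0,0,0,0,4.5],[0,0,0,0,0,0,4.5],[0,0,0,0,0,0,4.5],[0,0,0,0,0,0,4.5]], force=30)

```text
time: 5.1
tcp_pos: [0.5791, -0.3079, 0.0152]
orientation: [-180.0, 0.1, -178.4]
force: [-0.1, 2.1, -0.0]
gripper_width: 0.0594
gripper_force: 0.3
```

Request:
move_arm(steps=[[0,0,0,0,0,0,4.5],[0,0,0,0,0,0,4.5],[0,0,0,0,0,0,4.5],[0,0,0,0,0,0,4.5],[0,0,0,0,0,0,4.5]])

```text
time: 5.6
tcp_pos: [0.579, -0.3077, 0.015]
orientation: [-180.0, 0.1, -178.4]
force: [-1.4, 1.1, 5.9]
gripper_width: 0.0558
gripper_force: 30.0
```

Request:
move_arm(steps=[[0,0,-2,0,0,0,4.5],[0,0,-4,0,0,0,4.5],[0,0,-4,0,0,0,4.5],[0,0,-2,0,0,0,4.5],[0.2,4,0,0,0,0,4.5],[0.2,4,0,0,0,0,4.5],[0.2,4,0,0,0,0,4.5],[0.2,4,0,0,0,0,4.5],[0.2,4,0,0,0,0,4.5],[0.2,2,0,0,0,0,4.5]])

```text
time: 6.6
tcp_pos: [0.5599, -0.0838, 0.1338]
orientation: [179.9, -0.0, -178.2]
force: [0.4, 0.4, -0.2]
gripper_width: 0.0559
gripper_force: 30.0
```

Request:
move_arm(steps=[[0,0,0,0,0,-0.014,4.5],[0,0,0,0,0,0,4.5],[0,0,0,0,0,0,4.5],[0,0,0,0,0,0,4.5]])

```text
time: 7.0
tcp_pos: [0.5603, -0.0899, 0.134]
orientation: [-180.0, -0.0, -177.8]
force: [-0.2, -0.8, -1.9]
gripper_width: 0.0552
gripper_force: 30.0
```

```bash
python3 -c "
from h import *
go(.5669,-.0789,.032,182.4);save(grab_frame('wrist'),'w3')"
```

```text
at [ 0.5603 -0.0899  0.134 ] [-179.9601   -0.0001 -177.7928] go cm [-0.7   1.08 10.2 ] rad [-0.0007 -0.     -0.0034]  rows>= 2.1
```

View pics/w3.png

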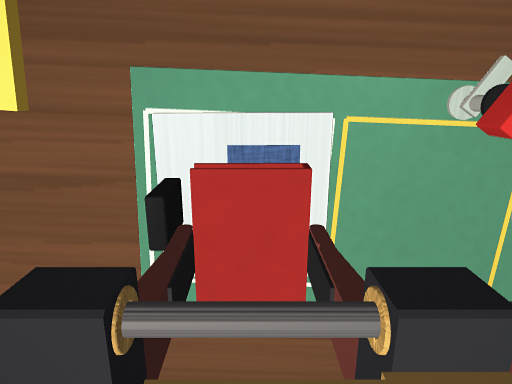

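The red notebook is held square, with its near edge at row 165. The felt edge shows just behind it at (263,152).

Request:
move_arm(steps=[[-0.35,0.54,0,0,0,0,4.5],[-0.35,0.54,0,0,0,-0.003,4.5],[0,0,3,0,0,0,4.5],[0,0,3,0,0,0,4.5],[0,0,3,0,0,0,4.5],[0,0,1,0,0,0,4.5],[0,0,0.1,0,0,0,4.5],[0,0,0,0,0,0,4.5],[0,0,0,0,0,0,4.5]])

```text
time: 7.95
tcp_pos: [0.568, -0.0771, 0.0344]
orientation: [-180.0, 0.1, -177.5]
force: [-0.5, -0.1, -1.1]
gripper_width: 0.0557
gripper_force: 30.0
```

```bash
python3 -c "
from h import *
go(.5669,-.0789,.031,182.4);print(bot.get_obs()['force'])"
```

```text
at [ 0.568  -0.0771  0.0344] [-179.9919    0.1333 -177.4754] go cm [ 0.12 -0.18  0.34] rad [-0.0001  0.0023  0.0022]  rows>= 0.1
[-0.5375 -0.0945 -1.1095]
```

Request:
move_arm(steps=[[0.12,-0.18,0,0,0,0,4.5],[0,0,0.15,0,0,0,4.5],[0,0,0.1,0,0,0,4.5],[0,0,0.05,0,0,0,4.5],[0,0,0,0,0,0,4.5],[0,0,0,0,0,0,4.5],[0,0,0,0,0,0,4.5]])

```text
time: 8.65
tcp_pos: [0.5659, -0.0789, 0.0307]
orientation: [180.0, 0.0, -177.5]
force: [-1.5, -0.1, 4.4]
gripper_width: 0.056
gripper_force: 30.0
```

Request:
move_arm(steps=[[-0.08,0,-0.1,0,0,0,4.5],[0,0,0,0,0,0,4.5],[0,0,0,0,0,0,7.4],[0,0,0,0,0,0,7.4],[0,0,0,0,0,0,7.4],[0,0,0,0,0,0,7.4],[0,0,-3,0,0,0,7.4],[0,0,-5,0,0,0,7.4],[0,0,-5,0,0,0,7.4],[0,0,-4,0,0,0,7.4]])

```text
time: 9.65
tcp_pos: [0.5669, -0.079, 0.2039]
orientation: [-180.0, 0.1, -177.5]
force: [0.8, 0.8, -0.6]
gripper_width: 0.074
gripper_force: 0.0
```

Request:
move_arm(steps=[[0,0,0,0,0,0,8.78],[0,0,0,0,0,0,8.78],[0,0,0,0,0,0,8.78]])

```text
time: 9.95
tcp_pos: [0.5655, -0.0786, 0.1996]
orientation: [180.0, -0.1, -177.5]
force: [0.3, 0.3, -1.1]
gripper_width: 0.0877
gripper_force: 0.0
```

```bash
cat >> h.py <<'E'
def tray(im,K,P):
    "four edges of the white tray top -> origin by line fits"
    hsv=cv2.cvtColor(im,cv2.COLOR_RGB2HSV)
    return cv2.inRange(hsv,(0,0,140),(179,45,255))
E
python3 -c "
from h import *
im,K,P=look('notebook_1',.030,'w4')
look('tray',.016)
print(bot.get_obs()['tcp_pos'],bot.get_obs()['orientation'])"
```

```text
notebook_1 0.85 [252.0, 178.1] 5326 [ 0.5672 -0.0779] (90.9107894897461, 56.782127380371094) 2.4914684295654297
notebook_1 0.57 [29.3, 50.6] 5428 [ 0.4599 -0.282 ] (84.59491729736328, 52.07917404174805) -2.00262451171875
tray 0.83 [212.0, 169.3] 14412 [ 0.5678 -0.0996] (151.89352416992188, 142.6484832763672) -87.51535558700562
[ 0.5658 -0.0788  0.1996] [ 179.9958   -0.1493 -177.4679]
```

View pics/w4.png

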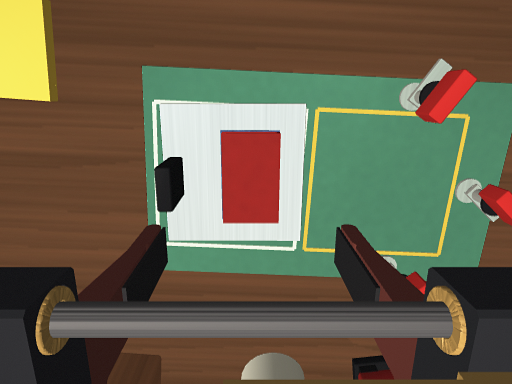

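The red notebook lies square on the felt (250,177), with only a thin sliver of blue at the top. Yellow next.

Request:
move_arm(steps=[[0,0,0,0,0,0.07,8.78],[1.65,-3.73,0,0,0,0,8.78],[1.65,-3.73,0,0,0,0,8.78],[1.65,-3.73,0,0,0,0,8.78],[1.65,-3.73,0,0,0,0,8.78],[1.65,-3.73,0,0,0,0,8.78],[1.65,-3.73,0,0,0,0,8.78],[0,0,0,0,0,0,8.78],[0,0,0,0,0,0,8.78],[0,0,0,0,0,0,8.78]])

```text
time: 11.15
tcp_pos: [0.4624, -0.2987, 0.2005]
orientation: [179.9, -0.0, 178.6]
force: [0.3, -0.1, -0.4]
gripper_width: 0.0876
gripper_force: 0.0
```

```bash
python3 -c "
from h import *
look('notebook_1',.014)
go(.461,-.300,.0145,178.5)"
```

```text
notebook_1 0.84 [248.1, 164.7] 4868 [ 0.4564 -0.2999] (90.85174560546875, 56.78582763671875) -1.4173507690429688
notebook_1 0.67 [462.2, 248.1] 2512 [ 0.5486 -0.0725] (68.31809997558594, 48.377960205078125) 88.55441284179688
at [ 0.4626 -0.2985  0.2007] [179.9599  -0.0193 178.6715] go cm [ 0.15 -0.17 18.62] rad [ 0.0007 -0.0003  0.003 ]  rows>= 3.7
```

Request:
move_arm(steps=[[0.6,-0.12,4,0,0,0,8.78],[0,0,4,0,0,0,8.78],[0,0,4,0,0,0,8.78],[0,0,4,0,0,0,8.78],[0,0,2,0,0,0,8.78],[0,0,0.6,0,0,0,8.78],[0,0,0,0,0,0,4.5],[0,0,0,0,0,0,4.5],[0,0,0,0,0,0,4.5],[0,0,0,0,0,0,4.5]])

```text
time: 12.25
tcp_pos: [0.4566, -0.3014, 0.0163]
orientation: [-180.0, 0.1, 178.5]
force: [0.3, -0.1, -0.4]
gripper_width: 0.0598
gripper_force: 0.0
```

Request:
move_arm(steps=[[0,0,0,0,0,0,4.5],[0,0,0,0,0,0,4.5],[0,0,0,0,0,0,4.5],[0,0,0,0,0,0,4.5]])

```text
time: 12.65
tcp_pos: [0.4565, -0.3013, 0.016]
orientation: [-180.0, 0.1, 178.5]
force: [-0.1, 1.5, 7.2]
gripper_width: 0.0557
gripper_force: 30.0
```

Request:
move_arm(steps=[[0,0,-2,0,0,0,4.5],[0,0,-4,0,0,0,4.5],[0,0,-4,0,0,0,4.5],[0,0,-2,0,0,0,4.5],[0,0,0,0,0,-0.07,4.5]])

```text
time: 13.15
tcp_pos: [0.4575, -0.3021, 0.1385]
orientation: [-179.8, 0.3, -177.4]
force: [0.0, 0.5, -1.6]
gripper_width: 0.0558
gripper_force: 30.0
```

```bash
python3 -c "
from h import *
go(.567,-.0785,.045,182.45)"
```

```text
at [ 0.4575 -0.3021  0.1385] [-179.8402    0.3099 -177.4336] go cm [-11.89  21.88   9.35] rad [-0.0028  0.0054  0.002 ]  rows>= 5.3
```

Request:
move_arm(steps=[[-1.98,3.65,0,0,0,0,4.5],[-1.98,3.65,0,0,0,0,4.5],[-1.98,3.65,0,0,0,0,4.5],[-1.98,3.65,0,0,0,0,4.5],[-1.98,3.65,0,0,0,0,4.5],[-1.98,3.65,0,0,0,0,4.5],[0,0,0,0,0,0,4.5],[0,0,3,0,0,0,4.5],[0,0,3,0,0,0,4.5],[0,0,2,0,0,0,4.5]])

```text
time: 14.15
tcp_pos: [0.5636, -0.0772, 0.0534]
orientation: [-180.0, -0.1, -177.5]
force: [-0.2, -0.1, -1.3]
gripper_width: 0.0558
gripper_force: 30.0
```

Request:
move_arm(steps=[[0,0,0.6,0,0,0,4.5],[0,0,0,0,0,0,4.5],[0,0,0,0,0,0,4.5],[0,0,0,0,0,0,4.5],[0,0,0,0,0,0,4.5]])

```text
time: 14.65
tcp_pos: [0.5655, -0.0771, 0.0501]
orientation: [-180.0, 0.1, -177.5]
force: [-0.8, 0.3, -1.3]
gripper_width: 0.056
gripper_force: 30.0
```

```bash
python3 -c "
from h import *
go(.567,-.0785,.046,182.45)"
```

```text
at [ 0.5655 -0.0771  0.0501] [-179.9986    0.1034 -177.4678] go cm [-0.14 -0.15  0.41] rad [-0.      0.0018  0.0014]  rows>= 0.1
```

Request:
move_arm(steps=[[-0.14,-0.14,0.1,0,0,0,4.5],[0,0,0.1,0,0,0,4.5],[0,0,0.1,0,0,0,4.5],[0,0,0.08,0,0,0,4.5],[0,0,0,0,0,0,4.5],[0,0,0,0,0,0,4.5],[0,0,0,0,0,0,4.5]])

```text
time: 15.35
tcp_pos: [0.5664, -0.0784, 0.046]
orientation: [180.0, 0.0, -177.5]
force: [-2.2, 0.7, 8.9]
gripper_width: 0.0554
gripper_force: 30.0
```

Request:
move_arm(steps=[[0,0,-0.07,0,0,0,4.5],[0,0,0,0,0,0,4.5],[0,0,0,0,0,0,7.4],[0,0,0,0,0,0,7.4],[0,0,0,0,0,0,7.4],[0,0,0,0,0,0,7.4],[0,0,-3,0,0,0,7.4],[0,0,-5,0,0,0,7.4],[0,0,-5,0,0,0,7.4],[0,0,-2.5,0,0,0,7.4]])

```text
time: 16.35
tcp_pos: [0.5679, -0.0788, 0.2052]
orientation: [-180.0, 0.3, -177.5]
force: [-0.6, -0.3, -0.1]
gripper_width: 0.0742
gripper_force: 0.0
```

Request:
move_arm(steps=[[0,0,0,0,0,0,8.78],[0,0,0,0,0,0,8.78],[0,0,0,0,0,0,8.78]])

```text
time: 16.65
tcp_pos: [0.5652, -0.0782, 0.1993]
orientation: [180.0, -0.2, -177.5]
force: [-0.3, 0.1, -0.6]
gripper_width: 0.0875
gripper_force: 0.0
```

```bash
python3 -c "
from h import *
im,K,P=look('notebook_1',.044,'w5')
print('felt');hsv=cv2.cvtColor(im,cv2.COLOR_RGB2HSV)
print(proj([[.5669,-.0789,.016]],K,P))
go(.458,.408,.2,175.2)
grab_frame('top')
K,P=cam('top')
for d in silhouettes('top','notebook_1'): print(d['conf'],d['pixel'],rect(d['region'],.014,K,P))"
```

```text
notebook_1 0.56 [250.8, 176.9] 5835 [ 0.5651 -0.0779] (92.04210662841797, 57.593875885009766) 2.093393087387085
felt
[[249.164  175.9905]]
at [ 0.5652 -0.0782  0.1992] [ 179.9955   -0.1846 -177.462 ] go cm [ 8.56 49.05 -0.05] rad [-0.0001 -0.0032  0.1281]  rows>= 10.0
0.63 [111.4, 233.4] (array([0.4584, 0.4088]), (90.2697525024414, 61.22163009643555), -4.20294189453125)
0.49 [229.4, 151.9] (array([0.6849, 0.0728]), (51.73370361328125, 30.910564422607422), -49.175724029541016)
```

View pics/w5.png

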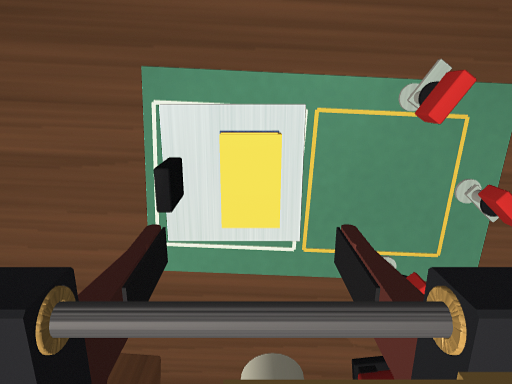

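The yellow notebook is stacked square on the red at (250,180). Now the orange one.

Request:
move_arm(steps=[[0,0,0,0,0,0.128,8.78],[1.23,3.96,0,0,0,0,8.78],[1.23,3.96,0,0,0,0,8.78],[1.23,3.96,0,0,0,0,8.78],[1.23,3.96,0,0,0,0,8.78],[1.23,3.96,0,0,0,0,8.78],[1.23,3.96,0,0,0,0,8.78],[1.23,3.96,0,0,0,0,8.78],[1.23,3.96,0,0,0,0,8.78],[1.23,3.96,0,0,0,0,8.78]])

```text
time: 17.85
tcp_pos: [0.485, 0.2875, 0.2004]
orientation: [-180.0, -0.0, 175.2]
force: [0.8, -0.3, -0.0]
gripper_width: 0.0882
gripper_force: 0.0
```

Request:
move_arm(steps=[[1.23,3.96,0,0,0,0,8.78],[1.23,3.96,0,0,0,0,8.78],[1.23,3.96,0,0,0,0,8.78],[0,0,0,0,0,0,8.78],[0,0,0,0,0,0,8.78],[0,0,0,0,0,0,8.78]])

```text
time: 18.45
tcp_pos: [0.4596, 0.4058, 0.2004]
orientation: [-179.9, -0.0, 175.1]
force: [-0.4, -0.2, -0.1]
gripper_width: 0.0876
gripper_force: 0.0
```

```bash
python3 -c "
from h import *
look('notebook_4',.014)
look('plate',.006)
go(.4555,.412,.0145,175.2)"
```

```text
notebook_4 0.7 [254.2, 167.6] 4882 [0.4551 0.4122] (91.19139099121094, 56.092201232910156) -4.169609069824219
plate 0.84 [175.7, 282.0] 1686 [0.5721 0.3038] (66.71125030517578, 52.83847427368164) -2.9856185913085938
at [0.4596 0.4062 0.201 ] [-179.9804    0.0072  175.0754] go cm [ 0.46  0.55 18.65] rad [-0.0003  0.0001 -0.0022]  rows>= 3.7
```

Request:
move_arm(steps=[[0.5,0.57,4,0,0,0,8.78],[0,0,4,0,0,0,8.78],[0,0,4,0,0,0,8.78],[0,0,4,0,0,0,8.78],[0,0,2,0,0,0,8.78],[0,0,0.6,0,0,0,8.78],[0,0,0,0,0,0,4.5],[0,0,0,0,0,0,4.5],[0,0,0,0,0,0,4.5],[0,0,0,0,0,0,4.5]])

```text
time: 19.65
tcp_pos: [0.4551, 0.4142, 0.0163]
orientation: [179.9, 0.1, 175.2]
force: [0.1, -0.8, 0.3]
gripper_width: 0.0594
gripper_force: 0.3
```

Request:
move_arm(steps=[[0,0,0,0,0,0,4.5],[0,0,0,0,0,0,4.5],[0,0,0,0,0,0,4.5],[0,0,0,0,0,0,4.5]])

```text
time: 20.05
tcp_pos: [0.455, 0.414, 0.0161]
orientation: [179.9, 0.1, 175.2]
force: [-1.2, -1.3, 6.6]
gripper_width: 0.0554
gripper_force: 30.0
```

Request:
move_arm(steps=[[0,0,-2,0,0,0,4.5],[0,0,-4,0,0,0,4.5],[0,0,-4,0,0,0,4.5],[0,0,-4,0,0,0,4.5],[0,0,0,0,0,-0.128,4.5],[0,0,0,0,0,0,4.5]])

```text
time: 20.65
tcp_pos: [0.4548, 0.4141, 0.1565]
orientation: [179.9, 0.1, -177.4]
force: [0.4, -0.6, -1.3]
gripper_width: 0.0555
gripper_force: 30.0
```

```bash
python3 -c "
from h import *
go(.567,-.0785,.06,182.45)"
```

```text
at [0.4548 0.4141 0.1565] [ 179.8822    0.0999 -177.3909] go cm [ -8.94 -49.74   9.56] rad [0.0021 0.0017 0.0028]  rows>= 10.3
```

Request:
move_arm(steps=[[-0.69,-3.83,0,0,0,0,4.5],[-0.69,-3.83,0,0,0,0,4.5],[-0.69,-3.83,0,0,0,0,4.5],[-0.69,-3.83,0,0,0,0,4.5],[-0.69,-3.83,0,0,0,0,4.5],[-0.69,-3.83,0,0,0,0,4.5],[-0.69,-3.83,0,0,0,0,4.5],[-0.69,-3.83,0,0,0,0,4.5],[-0.69,-3.83,0,0,0,0,4.5],[-0.69,-3.83,0,0,0,0,4.5]])

```text
time: 21.65
tcp_pos: [0.5394, 0.0324, 0.1538]
orientation: [-180.0, -0.1, -177.7]
force: [-0.5, 0.1, -1.0]
gripper_width: 0.0553
gripper_force: 30.0
```

Request:
move_arm(steps=[[-0.69,-3.83,0,0,0,0,4.5],[-0.69,-3.83,0,0,0,0,4.5],[-0.66,-3.78,0,0,0,0,4.5],[0,0,3,0,0,0,4.5],[0,0,3,0,0,0,4.5],[0,0,2.5,0,0,0,4.5],[0,0,0,0,0,0,4.5],[0,0,0,0,0,0,4.5],[0,0,0,0,0,0,4.5],[0,0,0,0,0,0,4.5]])

```text
time: 22.65
tcp_pos: [0.5666, -0.0793, 0.0712]
orientation: [-180.0, 0.1, -177.5]
force: [-0.1, 0.2, -0.4]
gripper_width: 0.0557
gripper_force: 30.0
```

```bash
python3 -c "
from h import *
go(.567,-.0785,.0605,182.45)"
```

```text
at [ 0.5666 -0.0793  0.0712] [-179.9935    0.1275 -177.4962] go cm [-0.04  0.08  1.07] rad [-0.0001  0.0022  0.0009]  rows>= 0.2
```

Request:
move_arm(steps=[[-0.06,0.06,0.6,0,0,0,4.5],[0,0,0.2,0,0,0,4.5],[0,0,0.1,0,0,0,4.5],[0,0,0.1,0,0,0,4.5],[0,0,0.08,0,0,0,4.5],[0,0,0,0,0,0,4.5],[0,0,0,0,0,0,4.5],[0,0,0,0,0,0,4.5]])

```text
time: 23.45
tcp_pos: [0.5662, -0.0787, 0.06]
orientation: [180.0, -0.0, -177.5]
force: [-2.8, -0.1, 8.4]
gripper_width: 0.0556
gripper_force: 30.0
```

Request:
move_arm(steps=[[0,0,-0.07,0,0,0,4.5],[0,0,0,0,0,0,4.5],[0,0,0,0,0,0,7.4],[0,0,0,0,0,0,7.4],[0,0,0,0,0,0,7.4],[0,0,0,0,0,0,7.4],[0,0,-3,0,0,0,7.4],[0,0,-5,0,0,0,7.4],[0,0,-4,0,0,0,7.4],[0,0,-2,0,0,0,7.4]])

```text
time: 24.45
tcp_pos: [0.5679, -0.079, 0.2037]
orientation: [-180.0, 0.3, -177.5]
force: [0.8, -0.0, -0.1]
gripper_width: 0.0739
gripper_force: 0.0
```

Request:
move_arm(steps=[[0,0,0,0,0,0,8.78],[0,0,0,0,0,0,8.78],[0,0,0,0,0,0,8.78]])

```text
time: 24.75
tcp_pos: [0.5653, -0.0786, 0.1983]
orientation: [180.0, -0.1, -177.5]
force: [0.5, 0.3, 0.1]
gripper_width: 0.0879
gripper_force: 0.0
```

```bash
python3 -c "
from h import *
im,K,P=look('notebook_1',.058,'w6')
go(.588,.300,.2,181.7)
im=grab_frame('side');save(cv2.resize(im[130:290,180:360],None,fx=3.5,fy=3.5,interpolation=2),'s6')"
```

```text
notebook_1 0.56 [250.0, 185.2] 6312 [ 0.5672 -0.0786] (91.93739318847656, 57.181575775146484) 2.504983901977539
at [ 0.5654 -0.0786  0.1983] [ 179.9933   -0.1542 -177.4642] go cm [-3.93 37.72 -0.17] rad [ 0.0001 -0.0027  0.0146]  rows>= 7.6
```

View pics/w6.png

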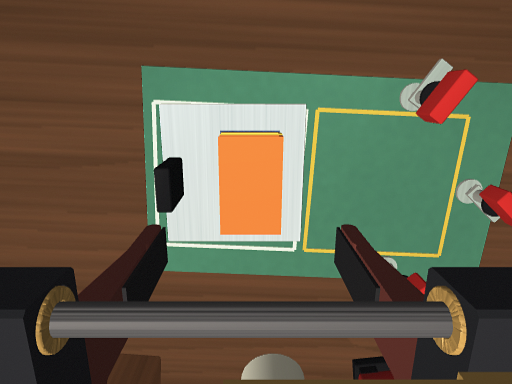

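The pile is square, orange on top at (250,185). Now the plate.

Request:
move_arm(steps=[[-0.44,4.19,0,0,0,0.0146,8.78],[-0.44,4.19,0,0,0,0,8.78],[-0.44,4.19,0,0,0,0,8.78],[-0.44,4.19,0,0,0,0,8.78],[-0.44,4.19,0,0,0,0,8.78],[-0.44,4.19,0,0,0,0,8.78],[-0.44,4.19,0,0,0,0,8.78],[-0.44,4.19,0,0,0,0,8.78],[-0.44,4.19,0,0,0,0,8.78]])

```text
time: 25.8
tcp_pos: [0.5938, 0.3009, 0.1989]
orientation: [-180.0, -0.1, -178.3]
force: [0.1, -0.3, -0.3]
gripper_width: 0.0878
gripper_force: 0.0
```

Request:
move_arm(steps=[[0,0,0,0,0,0,4],[0,0,0,0,0,0,4],[0,0,0,0,0,0,4],[0,0,0,0,0,0,4]])

```text
time: 26.2
tcp_pos: [0.5946, 0.2972, 0.1997]
orientation: [-179.9, -0.0, -178.5]
force: [-0.6, -0.7, 0.8]
gripper_width: 0.0594
gripper_force: 0.0
```

```bash
python3 -c "
from h import *
im,K,P=look('plate',.006,'w7')
hsv=cv2.cvtColor(im,cv2.COLOR_RGB2HSV)
go(.588,.3,.03,181.7)"
```

```text
plate 0.93 [253.4, 161.5] 4571 [0.5859 0.2993] (89.96247100830078, 56.92312240600586) -0.4531097412109375
plate 0.71 [64.7, 141.7] 30561 [0.5929 0.1176] (276.1900939941406, 155.80618286132812) -9.816535949707031
at [0.5945 0.2978 0.1999] [-179.9747    0.0008 -178.4309] go cm [ 0.64  0.24 16.99] rad [-0.0004  0.     -0.0023]  rows>= 3.4
```

View pics/w7.png

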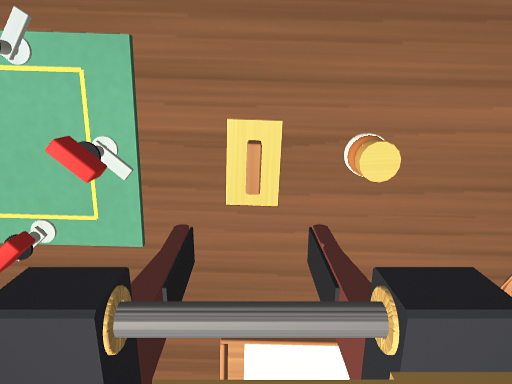

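```bash
python3 -c "
from h import *
K,P=cam('wrist')
im=cv2.cvtColor(cv2.imread('pics/w7.png'),cv2.COLOR_BGR2HSV)
d=cv2.inRange(im,(18,90,150),(30,255,255))[:230];d[:,:215]=0;d[:,295:]=0
n,l,s,c=cv2.connectedComponentsWithStats(d);i=1+s[1:,4].argmax();m=l==i;print(s[i])
f=lambda a:np.polyfit(*toplane(a,.006,K,P).T,1)
L=f(np.array([[np.argmax(m[v]),v] for v in range(125,201,3)]));Rr=f(np.array([[512-np.argmax(m[v,::-1]),v] for v in range(125,201,3)]))
T=toplane(np.array([[u,np.argmax(m[:,u])] for u in range(232,278,3)]),.006,K,P);B=toplane(np.array([[u,m.shape[0]-np.argmax(m[::-1,u])] for u in range(232,275,3)]),.006,K,P)
print('yaws L,R',np.degrees(np.arctan([L[0],Rr[0]])),'y at x=.586',np.polyval(L,.586),np.polyval(Rr,.586))
print('x',T[:,0].mean(),B[:,0].mean(),'yaw T,B',[-np.degrees(np.arctan(np.polyfit(q[:,1],q[:,0],1)[0])) for q in (T,B)])
"
```

```text
[ 226  119   57   87 3835]
yaws L,R [-0.6405 -0.3834] y at x=.586 0.2731995432315557 0.3286134657258279
x 0.5413130995554443 0.6314414785653397 yaw T,B [np.float64(-0.1929515184081124), np.float64(-0.3982391373637543)]
```

The plate is at (.5864,.3009) with yaw −0.45° and its grip bar up at (254,167). I grasp the bar.

Request:
move_arm(steps=[[0.8,0.3,0,0,0,0.035,4],[0,0,4,0,0,0,4],[0,0,4,0,0,0,4],[0,0,4,0,0,0,4],[0,0,4,0,0,0,4],[0,0,1.6,0,0,0,4],[0,0,0,0,0,0,4],[0,0,0,0,0,0,4],[0,0,0,0,0,0,4]], force=50)

```text
time: 27.2
tcp_pos: [0.5877, 0.3029, 0.0263]
orientation: [179.9, 0.2, 179.7]
force: [-0.3, 0.0, -0.0]
gripper_width: 0.04
gripper_force: 0.0
```

```bash
python3 -c "
from h import *
go(.5864,.3005,.0205,179.55)"
```

```text
at [0.5877 0.3029 0.0263] [179.8838   0.1895 179.6695] go cm [ 0.13 -0.24  0.58] rad [0.002  0.0033 0.0021]  rows>= 0.1
```

Request:
move_arm(steps=[[0.13,-0.2,0.5,0,0,0,4],[0,0,0,0,0,0,4],[0,0,0,0,0,0,1],[0,0,0,0,0,0,1],[0,0,0,0,0,0,1],[0,0,0,0,0,0,1],[0,0,0,0,0,0,1],[0,0,0,0,0,0,1]])

```text
time: 28.0
tcp_pos: [0.5848, 0.3001, 0.0189]
orientation: [-180.0, -0.0, 179.7]
force: [-0.8, -1.2, 0.8]
gripper_width: 0.0136
gripper_force: 50.0
```

Request:
move_arm(steps=[[0,0,-1,0,0,0,1],[0,0,-3,0,0,0,1],[0,0,-4,0,0,0,1],[0,0,-4,0,0,0,1],[0,0,-3,0,0,-0.05,1],[0,0,0,0,0,0,1]])

```text
time: 28.6
tcp_pos: [0.5871, 0.3015, 0.174]
orientation: [179.8, 0.4, -177.4]
force: [0.1, 1.3, -3.2]
gripper_width: 0.0136
gripper_force: 50.0
```

```bash
python3 -c "
from h import *
go(.567,-.0785,.15,182.45)"
```

```text
at [0.5871 0.3015 0.174 ] [ 179.7541    0.4172 -177.4152] go cm [  3.74 -37.88   2.21] rad [0.0043 0.0073 0.0024]  rows>= 7.6
```

Request:
move_arm(steps=[[0.39,-3.78,0,0,0,0,1],[0.39,-3.78,0,0,0,0,1],[0.39,-3.78,0,0,0,0,1],[0.39,-3.78,0,0,0,0,1],[0.39,-3.78,0,0,0,0,1],[0.39,-3.78,0,0,0,0,1],[0.39,-3.78,0,0,0,0,1],[0.39,-3.78,0,0,0,0,1],[0.39,-3.78,0,0,0,0,1],[0.39,-3.78,0,0,0,0,1]])

```text
time: 29.6
tcp_pos: [0.561, -0.0804, 0.1671]
orientation: [180.0, -0.2, -177.5]
force: [0.7, -0.3, -2.8]
gripper_width: 0.013
gripper_force: 50.0
```

Request:
move_arm(steps=[[0,0,0,0,0,0,1],[0,0,3,0,0,0,1],[0,0,3,0,0,0,1],[0,0,2,0,0,0,1],[0,0,0,0,0,0,1],[0,0,0,0,0,0,1],[0,0,0,0,0,0,1],[0,0,0,0,0,0,1]])

```text
time: 30.4
tcp_pos: [0.5635, -0.0791, 0.09]
orientation: [-180.0, 0.1, -177.5]
force: [-0.3, -0.9, -4.2]
gripper_width: 0.0136
gripper_force: 50.0
```

```bash
python3 -c "
from h import *
go(.566,-.0785,.077,182.45);save(grab_frame('wrist'),'w8')"
```

```text
at [ 0.5635 -0.0791  0.09  ] [-179.9961    0.1224 -177.4529] go cm [-0.25  0.05  1.3 ] rad [-0.0001  0.0021  0.0017]  rows>= 0.3
```

View pics/w8.png

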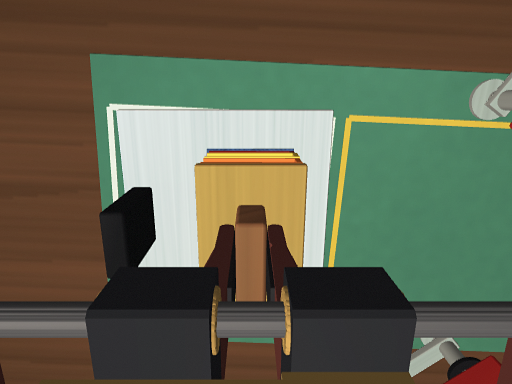

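The plate hangs level over the pile with its near edge at row 165. It needs about 2.5 mm in +x, then lowering.

Request:
move_arm(steps=[[-0.25,0.05,0.7,0,0,0,1],[0,0,0.3,0,0,0,1],[0,0,0.1,0,0,0,1],[0,0,0.1,0,0,0,1],[0,0,0.1,0,0,0,1],[0,0,0,0,0,0,1],[0,0,0,0,0,0,1]])

```text
time: 31.15
tcp_pos: [0.5648, -0.0785, 0.0769]
orientation: [180.0, -0.0, -177.5]
force: [-5.0, 0.8, 8.4]
gripper_width: 0.0137
gripper_force: 50.0
```

```bash
python3 -c "
from h import *
go(.566,-.0785,.077,182.45);print(bot.get_obs()['force'])"
```

```text
at [ 0.5648 -0.0785  0.0769] [ 179.9744   -0.0209 -177.4533] go cm [-0.11 -0.   -0.01] rad [ 0.0004 -0.0004  0.0017]  rows>= 0.0
[-5.0252  0.8444  8.375 ]
```

Request:
move_arm(steps=[[0,0,-0.25,0,0,0,1],[-0.08,0,0,0,0,0,1],[0,0,0,0,0,0,1],[0,0,0.1,0,0,0,1],[0,0,0.07,0,0,0,1],[0,0,0,0,0,0,1],[0,0,0,0,0,0,1]])

```text
time: 31.85
tcp_pos: [0.5659, -0.0785, 0.0769]
orientation: [180.0, 0.0, -177.4]
force: [-1.3, 0.7, 2.0]
gripper_width: 0.0136
gripper_force: 50.0
```

Request:
move_arm(steps=[[0,0,0,0,0,0,3.5],[0,0,0,0,0,0,3.5],[0,0,0,0,0,0,3.5],[0,0,0,0,0,0,3.5],[0,0,-2,0,0,0,3.5],[0,0,-4,0,0,0,3.5],[0,0,-5,0,0,0,3.5],[0,0,-1.5,0,0,0,7],[0,0,0,0,0,0,8.78],[0,0,0,0,0,0,8.78]])

```text
time: 32.85
tcp_pos: [0.5655, -0.0784, 0.2011]
orientation: [180.0, -0.0, -177.4]
force: [-0.2, 0.3, -0.5]
gripper_width: 0.0555
gripper_force: 0.0
```

Request:
move_arm(steps=[[0,0,0,0,0,0,8.78],[0,0,0,0,0,0,8.78],[0,0,0,0,0,0,8.78]])

```text
time: 33.15
tcp_pos: [0.5653, -0.0785, 0.2005]
orientation: [180.0, -0.1, -177.4]
force: [-0.9, 0.2, 1.3]
gripper_width: 0.08
gripper_force: 0.0
```

```bash
python3 -c "
from h import *
im,K,P=look('plate',.064,'w9')
look('tray',.016);look('tray_grip',.071)
o=bot.get_obs();print(o['tcp_pos'],o['orientation'],o['q'])"
```

```text
plate 0.91 [247.8, 185.5] 6255 [ 0.5671 -0.078 ] (89.08566284179688, 55.87765884399414) 2.5338876247406006
tray 0.77 [204.8, 161.6] 12865 [ 0.5672 -0.1003] (150.51564025878906, 142.0841827392578) -87.49237394332886
tray_grip 0.58 [209.5, 161.5] 13238 [ 0.5554 -0.0971] (127.3602066040039, 120.01851654052734) -87.48210215568542
[ 0.5659 -0.0785  0.2015] [ 179.998    -0.0113 -177.448 ] [ -7.414   19.6233  11.3413 106.1555  -4.6439  54.6762  98.526 ]
```

View pics/w9.png

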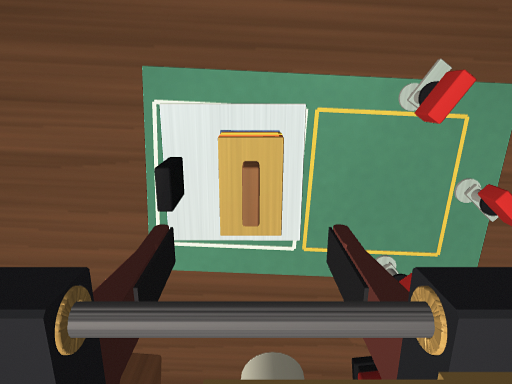

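The plate is square on the pile at (250,186), (.5671,−.0780) and 2.5°, matching the tray. Next is the tray handle at (170,184).

Request:
move_arm(steps=[[-0.03,-2.5,0,0,0,0,4],[-0.03,-2.5,0,0,0,0,4],[-0.03,-2.44,0,0,0,0,4],[0,0,0,0,0,0,4],[0,0,0,0,0,0,4],[0,0,0,0,0,0,4],[0,0,0,0,0,0,4],[0,0,4,0,0,0,4],[0,0,0,0,0,0,4]])

```text
time: 34.35
tcp_pos: [0.5673, -0.1509, 0.158]
orientation: [179.9, -0.4, -177.3]
force: [-1.7, 0.4, 0.2]
gripper_width: 0.0402
gripper_force: 0.0
```

```bash
python3 -c "
from h import *
go(.5700,-.1528,.050,182.42)
K,P=cam('wrist');im=grab_frame('wrist');save(im,'w10');h=np.array([.5700,-.1528]);
print(proj([[*h,.071]],K,P))
hsv=cv2.cvtColor(im,cv2.COLOR_RGB2HSV);m=cv2.inRange(hsv,(0,0,0),(179,255,50));m[265:]=0
n,l,s,c=cv2.connectedComponentsWithStats(m)
for i in range(1,n):
    if s[i,4]>300: print(s[i],rect(l==i,.071,K,P))
"
```

```text
at [ 0.5673 -0.1509  0.158 ] [ 179.8903   -0.4122 -177.3444] go cm [-0.34 -0.22 10.79] rad [ 0.0019 -0.0072  0.0041]  rows>= 2.2
[[246.9896 207.0549]]
[ 238  168   18   63 1096] (array([ 0.5644, -0.1535]), (47.604366302490234, 12.653618812561035), 2.8275909423828125)
[197 227  16  38 360] (array([ 0.6025, -0.184 ]), (30.961692810058594, 11.621824264526367), 0.907939612865448)
[289 228  16  37 317] (array([ 0.6014, -0.1174]), (32.07962417602539, 10.49838924407959), 21.623018264770508)
```

View pics/w10.png

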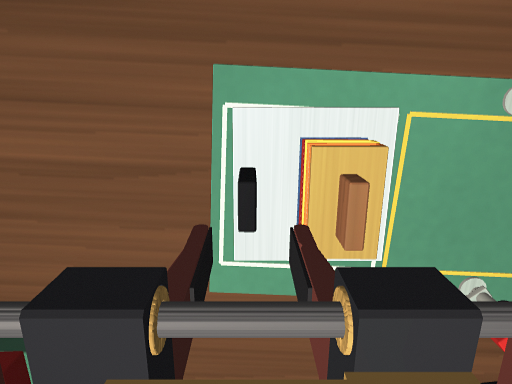

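The handle is at (247,200) between the fingers. I lower and pinch it.

Request:
move_arm(steps=[[-0.25,-0.22,0,0,0,0,4],[0,0,3,0,0,0,4],[0,0,3,0,0,0,4],[0,0,3,0,0,0,4],[0,0,1.8,0,0,0,4],[0,0,0,0,0,0,4],[0,0,0,0,0,0,4],[0,0,0,0,0,0,4]], force=45)

```text
time: 35.2
tcp_pos: [0.5742, -0.1553, 0.0556]
orientation: [-180.0, 0.2, -177.4]
force: [-0.2, 0.4, 1.1]
gripper_width: 0.0399
gripper_force: 0.0
```

```bash
python3 -c "
from h import *
go(.5695,-.1531,.050,182.42)"
```

```text
at [ 0.5742 -0.1553  0.0556] [-179.9624    0.1793 -177.4485] go cm [0.46 0.24 0.56] rad [-0.0007  0.0031  0.0023]  rows>= 0.2
```

Request:
move_arm(steps=[[0.4,0.2,0.4,0,0,0,4],[0,0,0,0,0,0,4],[0,0,0,0,0,0,4],[0,0,0,0,0,0,1],[0,0,0,0,0,0,1],[0,0,0,0,0,0,1],[0,0,0,0,0,0,1],[0,0,0,0,0,0,1],[0,0,0,0,0,0,1]])

```text
time: 36.1
tcp_pos: [0.5687, -0.1533, 0.0497]
orientation: [-180.0, 0.0, -177.5]
force: [0.4, -0.3, -0.6]
gripper_width: 0.0139
gripper_force: 45.0
```

```bash
python3 -c "
from h import *
im,K,P=look('plate',.064,'w11');look('tray',.016)
o=bot.get_obs();print(o['force'],o['torque'])
go(.574,.0015,.05,180)"
```

```text
plate 0.88 [425.8, 236.9] 16188 [ 0.5512 -0.0791] (58.8581428527832, 57.683860778808594) 2.5049703121185303
tray 0.64 [302.8, 157.2] 24705 [ 0.5548 -0.0958] (141.2126922607422, 116.96333312988281) -87.48483109474182
[-0.0146 -1.2241 -1.4113] [-0.2228 -0.125  -0.1133]
at [ 0.5687 -0.1533  0.0496] [-179.9878    0.0096 -177.456 ] go cm [-1.22 15.44 -0.04] rad [-0.0002  0.0002  0.0444]  rows>= 3.1
```

Request:
move_arm(steps=[[0,0,0,0,0,0.004,1],[0,0,0,0,0,0.007,1],[0,0,0,0,0,0.007,1],[0,0,0,0,0,0.007,1],[0,0,0,0,0,0.007,1],[0,0,0,0,0,0.007,1],[0,0,0,0,0,0.0054,1],[0,0.2,0,0,0,0,1],[-0.02,0.4,0,0,0,0,1],[-0.02,0.5,0,0,0,0,1]])

```text
time: 37.3
tcp_pos: [0.5689, -0.1448, 0.0497]
orientation: [-179.9, 0.1, 179.8]
force: [-0.4, -7.0, 0.0]
gripper_width: 0.0139
gripper_force: 45.0
```

Request:
move_arm(steps=[[-0.02,0.6,0,0,0,0,1],[-0.02,0.6,0,0,0,0,1],[-0.02,0.6,0,0,0,0,1],[-0.02,0.6,0,0,0,0,1],[-0.02,0.6,0,0,0,0,1],[-0.02,0.6,0,0,0,0,1],[-0.02,0.6,0,0,0,0,1],[-0.02,0.5,0,0,0,0,1],[-0.02,0.3,0,0,0,0,1],[0,0.1,0,0,0,0,1]])

```text
time: 38.3
tcp_pos: [0.5712, -0.0929, 0.0497]
orientation: [-179.9, 0.1, 179.8]
force: [0.3, -5.7, -0.6]
gripper_width: 0.0137
gripper_force: 45.0
```

```bash
python3 -c "
from h import *
o=bot.get_obs();print(o['force'],o['torque'],o['gripper_width'],o['gripper_force'])
go(.5726,.0016,.0496,180)
im,K,P=look('tray',.016)
"
```

```text
[ 0.334  -5.7339 -0.6167] [-1.0971  0.1464  0.0712] 0.013710656057486783 45.003594160079956
at [ 0.5712 -0.0929  0.0497] [-179.897     0.0675  179.837 ] go cm [-0.11  9.45 -0.01] rad [-0.0018  0.0012 -0.0028]  rows>= 1.9
tray 0.56 [301.0, 157.3] 24735 [ 0.5601 -0.0349] (141.60882568359375, 117.01654052734375) 89.81294250488281
```

Request:
move_arm(steps=[[0,0.2,0,0,0,-0.0014,1],[-0.01,0.4,0,0,0,-0.0014,1],[-0.01,0.6,0,0,0,0,1],[-0.01,0.6,0,0,0,0,1],[-0.01,0.6,0,0,0,0,1],[-0.01,0.6,0,0,0,0,1],[-0.01,0.6,0,0,0,0,1],[-0.01,0.6,0,0,0,0,1],[-0.01,0.6,0,0,0,0,1],[-0.01,0.6,0,0,0,0,1]])

```text
time: 39.4
tcp_pos: [0.5719, -0.0393, 0.0496]
orientation: [-179.9, 0.1, 179.9]
force: [0.4, -7.4, 0.4]
gripper_width: 0.0135
gripper_force: 45.0
```

Request:
move_arm(steps=[[-0.01,0.6,0,0,0,0,1],[-0.01,0.6,0,0,0,0,1],[0,0.6,0,0,0,0,1],[0,0.6,0,0,0,0,1],[0,0.4,0,0,0,0,1],[0,0.3,0,0,0,0,1],[0,0.2,0,0,0,0,1],[0,0.1,0,0,0,0,1],[0,0,0,0,0,0,1],[0,0,0,0,0,0,1]])

```text
time: 40.4
tcp_pos: [0.5721, -0.0051, 0.0496]
orientation: [-179.9, 0.1, 180.0]
force: [-0.8, -5.9, 0.6]
gripper_width: 0.0137
gripper_force: 45.0
```

```bash
python3 -c "
from h import *
o=bot.get_obs();print(o['force'],o['torque'],o['gripper_width'],o['gripper_force'])
go(.5726,.0016,.0496,180)
im,K,P=look('tray',.016,'w12')
"
```

```text
[-0.7893 -5.8861  0.5672] [-0.9129  0.139  -0.0124] 0.013682025307203059 45.00300407409668
at [ 0.5721 -0.0051  0.0496] [-179.9099    0.0568  179.9614] go cm [-0.05  0.67  0.  ] rad [-0.0016  0.001  -0.0007]  rows>= 0.1
tray 0.58 [300.9, 156.8] 24337 [0.5607 0.0528] (141.1928253173828, 117.01493835449219) -89.94693022221327
tray 0.34 [348.1, 167.2] 1353 [0.5475 0.0642] (89.10256958007812, 47.30351257324219) -46.50264358520508
```

View pics/w12.png

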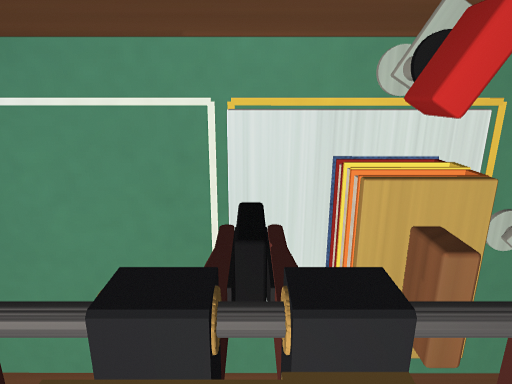

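Request:
move_arm(steps=[[0,0.2,0,0,0,0,1],[0,0.3,0,0,0,0,1],[0,0.15,0,0,0,0,1],[0,0,0,0,0,0,1],[0,0,0,0,0,0,1],[0,0,0,0,0,0,1]])

```text
time: 41.1
tcp_pos: [0.5721, 0.0015, 0.0497]
orientation: [-179.9, 0.1, 180.0]
force: [1.4, -6.0, 0.1]
gripper_width: 0.0138
gripper_force: 45.0
```

```bash
cat >> h.py <<'E'
def check(im,K,P):
    "tray edges vs yellow line, in the wrist view with y right"
    hsv=cv2.cvtColor(im,cv2.COLOR_RGB2HSV)
    yel=cv2.inRange(hsv,(18,110,120),(32,255,255));gr=cv2.inRange(hsv,(65,80,50),(85,255,255))
    return hsv,yel,gr
E
python3 -c "
from h import *
go(.5726,.0016,.0496,180)
K,P=cam('wrist');im=grab_frame('wrist');save(im,'w13')
hsv,yel,gr=check(im,K,P)
for u in (240,270,300,330,360):
    c=yel[60:150,u];w=np.where(c)[0]+60
    v=w.max()+1
    # first whitish after
    t=v+np.argmax((hsv[v:v+30,u,1]<45)&(hsv[v:v+30,u,2]>140))
    print(u,w.min(),w.max(),t,toplane([[u,w.min()],[u,w.max()+1]],.008,K,P)[:,0],toplane([[u,t]],.016,K,P)[0])
for v in (130,160,190):
    w=np.where(yel[v,190:300])[0]+190
    s=np.where((hsv[v,:,1]<45)&(hsv[v,:,2]>140))[0];s=s[(s>200)]
    print(v,w.min() if len(w) else None,w.max() if len(w) else None,s[:12], toplane([[w.min(),v],[w.max()+1,v]],.008,K,P)[:,1] if len(w) else '')
"
```

```text
at [0.5721 0.0015 0.0497] [-179.9193    0.0563  179.9637] go cm [-0.05  0.01  0.01] rad [-0.0014  0.001  -0.0006]  rows>= 0.0
240 98 105 110 [0.4972 0.5015] [ 0.5033 -0.0037]
270 98 105 110 [0.4972 0.5015] [0.5033 0.0122]
300 98 105 110 [0.4973 0.5015] [0.5033 0.0282]
330 98 105 110 [0.4973 0.5015] [0.5034 0.0441]
360 98 105 110 [0.4973 0.5016] [0.5034 0.06  ]
130 216 222 [201 202 203 227 228 229 230 231 232 233 234 235] [-0.0175 -0.0136]
160 217 223 [201 202 203 204 228 229 230 231 232 233 234 235] [-0.0175 -0.0134]
190 218 224 [201 202 203 204 205 228 229 230 231 232 233 234] [-0.0174 -0.0132]
```

View pics/w13.png

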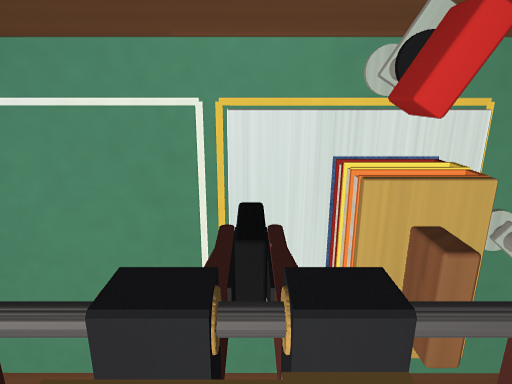

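The tray edge runs parallel inside the yellow line with an even gap at the top (rows 105 to 110) and left (cols 223 to 228). I relieve the spring load and release.

Request:
move_arm(steps=[[0,-0.1,0,0,0,0,1],[0,-0.1,0,0,0,0,1],[0,0,0,0,0,0,1],[0,0,0,0,0,0,3.6],[0,0,0,0,0,0,3.6],[0,0,0,0,0,0,3.6],[0,0,0,0,0,0,3.6],[0,0,-2,0,0,0,3.6],[0,0,-4,0,0,0,3.6],[0,0,-4,0,0,0,3.6]])

```text
time: 42.15
tcp_pos: [0.5709, 0.0015, 0.1502]
orientation: [-180.0, -0.1, -179.8]
force: [0.1, -0.2, 0.3]
gripper_width: 0.0357
gripper_force: 0.0
```

Request:
move_arm(steps=[[0,2.5,-3,0,0,0,8.78],[0,2.5,-3,0,0,0,8.78],[0,2,-3,0,0,0,8.78],[0,0,0,0,0,0,8.78],[0,0,0,0,0,0,8.78],[0,0,0,0,0,0,8.78],[0,0,0,0,0,0,8.78],[0,0,0,0,0,0,8.78]])

```text
time: 42.95
tcp_pos: [0.5709, 0.0705, 0.2386]
orientation: [-180.0, -0.1, -179.9]
force: [-0.3, -0.6, -0.6]
gripper_width: 0.0877
gripper_force: 0.0
```

```bash
python3 -c "
from h import *
o=bot.get_obs();print(o['tcp_pos'],o['orientation'],o['q'])
im,K,P=look('plate',.064,'w14');look('tray',.016)
for l in('clamp_far','clamp_end','clamp_near'): print(l)
for d in silhouettes('wrist','clamp_end'): print(d['conf'],d['pixel'],d['region'].sum())
print(proj([[.574+.091,.076,.066],[.574,.15,.066],[.574-.091,.076,.066]],K,P))
hsv=cv2.cvtColor(im,cv2.COLOR_RGB2HSV)
red=cv2.inRange(hsv,(0,150,90),(6,255,255))|cv2.inRange(hsv,(174,150,90),(179,255,255))
n,l,s,c=cv2.connectedComponentsWithStats(red)
for i in range(1,n):
    if s[i,4]>200: print(s[i],c[i],rect(l==i,.078,K,P))
"
```

```text
[0.5709 0.0705 0.2386] [-179.9594   -0.1062 -179.9032] [-24.0098  17.8556  13.4056 103.4599  -4.7179  59.339   81.2865]
plate 0.7 [258.8, 177.9] 5058 [0.574  0.0772] (91.47865295410156, 57.33279037475586) -0.9555587768554688
tray 0.88 [216.6, 159.4] 10570 [0.5731 0.0555] (148.61692810058594, 142.85545349121094) 89.87973022460938
clamp_far
clamp_end
clamp_near
0.84 [329.9, 180.6] 889
[[255.3226 263.5487]
 [331.1028 179.7703]
 [256.3287  82.4835]]
[238  57  37  49 774] [256.0775  81.0323] (array([0.4827, 0.0753]), (41.22123336791992, 14.073562622070312), -31.6607666015625)
[310 160  43  41 697] [330.6313 180.208 ] (array([0.5718, 0.1468]), (47.6191291809082, 13.80141544342041), 49.861328125)
[236 244  38  41 832] [254.137 264.131] (array([0.6595, 0.0742]), (46.825340270996094, 22.197574615478516), -47.41118621826172)
[ 241  338   98   33 2072] [289.4435 353.4498] (array([0.7638, 0.1136]), (105.82685089111328, 37.7698974609375), -80.39067649841309)
```

View pics/w14.png

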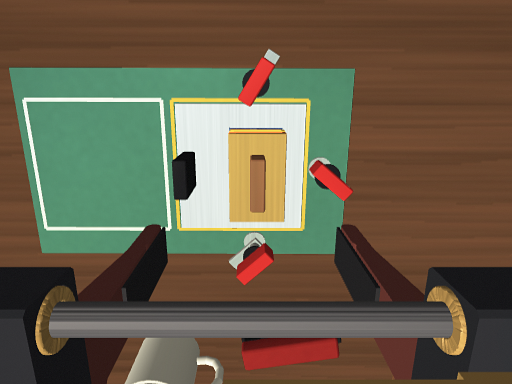

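The tray sits evenly inside the yellow line with the plate square at (258,178). The knobs are near (256,81), end (331,180) and far (254,264), with tongues pointing away from the tray. I turn the near knob first.

Request:
move_arm(steps=[[4.4,0.25,2,0,0,0,3.5],[4.4,0.25,2,0,0,0,3.5],[0,0,2,0,0,0.14,3.5],[0,0,2,0,0,0.14,3.5],[0,0,1,0,0,0.14,3.5],[0,0,0,0,0,0.136,3.5],[0,0,0,0,0,0,3.5],[0,0,0,0,0,0,3.5],[0,0,0,0,0,0,3.5]])

```text
time: 44.1
tcp_pos: [0.4837, 0.0763, 0.15]
orientation: [180.0, 0.0, 148.5]
force: [0.1, -0.1, 0.3]
gripper_width: 0.035
gripper_force: 0.0
```

```bash
python3 -c "
from h import *
go(.4828,.0755,.0590,148.3)"
```

```text
at [0.4837 0.0763 0.15  ] [179.9659   0.0224 148.4664] go cm [ 0.04 -0.12  9.1 ] rad [0.0006 0.0004 0.0029]  rows>= 1.8
```

Request:
move_arm(steps=[[0.04,-0.1,3,0,0,0,3.5],[0,0,3,0,0,0,3.5],[0,0,2,0,0,0,3.5],[0,0,1,0,0,0,3.5],[0,0,0,0,0,0,3.5],[0,0,0,0,0,0,1],[0,0,0,0,0,0,1],[0,0,0,0,0,0,1],[0,0,0,0,0,0,1],[0,0,0,0,0,0,1]], force=40)

```text
time: 45.1
tcp_pos: [0.4833, 0.0759, 0.0605]
orientation: [179.9, 0.1, 148.3]
force: [-1.2, 1.0, 6.5]
gripper_width: 0.0138
gripper_force: 40.0
```

```bash
python3 -c "
from h import *
o=bot.get_obs();print(o['force'],o['torque'],o['tcp_pos'],o['gripper_width'],o['orientation'])"
```

```text
[-1.1883  0.9699  6.4851] [-0.0761  0.1897 -0.037 ] [0.4833 0.0759 0.0605] 0.013773213127544717 [179.9127   0.0579 148.3205]
```

Request:
move_arm(steps=[[0,0,0,0,0,0.13,1],[0,0,0,0,0,0.13,1],[0,0,0,0,0,0.13,1],[0,0,0,0,0,0.13,1],[0,0,0,0,0,0.13,1],[0,0,0,0,0,0.13,1],[0,0,0,0,0,0.13,1],[0,0,0,0,0,0.13,1],[0,0,0,0,0,0.13,1],[0,0,0,0,0,0.13,1]])

```text
time: 46.1
tcp_pos: [0.4852, 0.0766, 0.0606]
orientation: [179.7, -0.1, 73.6]
force: [6.4, 1.4, -2.7]
gripper_width: 0.014
gripper_force: 40.0
```

Request:
move_arm(steps=[[0,0,0,0,0,0.13,1],[0,0,0,0,0,0.13,1],[0,0,0,0,0,0.13,1],[0,0,0,0,0,0.13,1],[0,0,0,0,0,0.13,1],[0,0,0,0,0,0.13,1],[0,0,0,0,0,0.13,1],[0,0,0,0,0,0.13,1],[0,0,0,0,0,0.13,1],[0,0,0,0,0,0,1]])

```text
time: 47.1
tcp_pos: [0.4864, 0.0751, 0.0606]
orientation: [179.8, -0.4, 6.6]
force: [8.9, -1.9, -3.6]
gripper_width: 0.0139
gripper_force: 40.0
```

```bash
python3 -c "
from h import *
o=bot.get_obs();print(o['force'],o['torque'],o['tcp_pos'],o['gripper_width'],o['orientation'])
look('tray',.016)"
```

```text
[ 8.89   -1.9042 -3.5781] [-0.3909 -1.3991 -0.0496] [0.4864 0.0751 0.0606] 0.013898825957220258 [179.8391  -0.4099   6.5805]
tray 0.59 [366.8, 101.4] 32196 [0.5534 0.0108] (135.79879760742188, 91.63026428222656) -20.83221435546875
tray 0.3 [251.3, 237.7] 3727 [0.4739 0.0742] (88.6566390991211, 20.799407958984375) 6.476868152618408
```

Request:
move_arm(steps=[[0,0,0,0,0,0.06,1],[0,0,0,0,0,0.05,1],[0,0,0,0,0,0.03,1],[0,0,0,0,0,0.03,1],[0,0,0,0,0,0,1],[0,0,0,0,0,0,1]])

```text
time: 47.8
tcp_pos: [0.4862, 0.0749, 0.0606]
orientation: [179.9, -0.4, -2.8]
force: [8.1, -3.9, -3.4]
gripper_width: 0.0145
gripper_force: 40.7
```

```bash
python3 -c "
from h import *
o=bot.get_obs();print(o['force'],o['torque'],o['tcp_pos'],o['gripper_width'],o['orientation'])"
```

```text
[ 8.0768 -3.9037 -3.443 ] [-0.8153 -1.4281  0.7881] [0.4862 0.0749 0.0606] 0.014543373738130048 [179.8779  -0.4129  -2.801 ]
```

Request:
move_arm(steps=[[0,0,0,0,0,0,3.5],[0,0,0,0,0,0,3.5],[0,0,0,0,0,0,3.5],[0,0,0,0,0,0,3.5],[0,0,-3,0,0,0,3.5],[0,0,-5,0,0,0,3.5],[0,0,-5,0,0,-0.14,8.78],[0,0,-5,0,0,-0.14,8.78],[0,0,0,0,0,-0.14,8.78],[0,0,0,0,0,-0.14,8.78]])

```text
time: 48.8
tcp_pos: [0.4831, 0.0762, 0.2409]
orientation: [-180.0, -0.2, 29.5]
force: [-0.1, -0.3, 0.3]
gripper_width: 0.0634
gripper_force: 0.0
```

Request:
move_arm(steps=[[0,0,0,0,0,-0.145,8.78],[0,0,0,0,0,-0.145,8.78],[0,0,0,0,0,-0.145,8.78],[0,0,0,0,0,-0.145,8.78],[0,0,0,0,0,-0.145,8.78],[0,0,0,0,0,-0.145,8.78],[0,0,0,0,0,-0.145,8.78],[0,0,0,0,0,-0.145,8.78],[0,0,0,0,0,-0.145,8.78],[0,0,0,0,0,-0.145,8.78]])

```text
time: 49.8
tcp_pos: [0.4821, 0.0754, 0.2395]
orientation: [-180.0, -0.0, 112.5]
force: [0.1, 0.3, -0.2]
gripper_width: 0.0876
gripper_force: 0.0
```

Request:
move_arm(steps=[[0,0,0,0,0,-0.145,8.78],[0,0,0,0,0,-0.145,8.78],[0,0,0,0,0,-0.145,8.78],[0,0,0,0,0,-0.145,8.78],[0,0,0,0,0,-0.145,8.78],[0,0,0,0,0,-0.145,8.78],[0,0,0,0,0,-0.145,8.78],[0,0,0,0,0,0,8.78]])

```text
time: 50.6
tcp_pos: [0.4822, 0.0753, 0.2395]
orientation: [180.0, -0.0, 170.4]
force: [0.4, -0.9, -0.1]
gripper_width: 0.0877
gripper_force: 0.0
```

```bash
cat >> h.py <<'E'
def knobs(z=.078):
    o=bot.get_obs();print(o['tcp_pos'],o['orientation'])
    K,P=cam('wrist');im=grab_frame('wrist');hsv=cv2.cvtColor(im,cv2.COLOR_RGB2HSV)
    red=cv2.inRange(hsv,(0,150,90),(6,255,255))|cv2.inRange(hsv,(174,150,90),(179,255,255))
    n,l,s,c=cv2.connectedComponentsWithStats(red)
    for i in range(1,n):
        if s[i,4]>200: print(s[i],c[i],rect(l==i,z,K,P))
E
python3 -c "
from h import *
knobs();look('plate',.064);look('tray',.016)
go(.572,.147,.2,229.9)"
```

```text
[0.4822 0.0753 0.2395] [179.9939  -0.0353 170.4269]
[240 154  21  47 665] [250.2541 176.9699] (array([0.4805, 0.0754]), (44.27056121826172, 14.126334190368652), -0.06166839599609375)
[314 231  22  29 396] [325.351  244.3359] (array([0.5619, 0.1395]), (29.92180824279785, 18.88637924194336), 49.94968795776367)
[262 338  26  17 279] [271.8172 343.914 ] (array([0.6726, 0.0697]), (27.268651962280273, 20.954883575439453), 80.37445068359375)
plate 0.64 [267.2, 255.8] 4117 [0.573  0.0774] (92.09729766845703, 56.56980895996094) -0.01634979248046875
plate 0.25 [260.9, 210.8] 237 [0.5195 0.078 ] (50.8925666809082, 5.11709451675415) -89.8562301248312
tray 0.8 [227.9, 233.6] 8670 [0.5728 0.0543] (153.0338897705078, 145.87274169921875) 89.87518310546875
at [0.4824 0.0755 0.2396] [-179.998    -0.0105  170.2457] go cm [-7.62  8.56  3.96] rad [ 0.0001 -0.0002 -1.0412]  rows>= 6.9
```

Request:
move_arm(steps=[[-2.7,2.9,3,0,0,0,3.5],[-2.7,2.9,3,0,0,0,3.5],[-2.6,3,2,0,0,-0.13,3.5],[0,0,1,0,0,-0.13,3.5],[0,0,0,0,0,-0.13,3.5],[0,0,0,0,0,-0.13,3.5],[0,0,0,0,0,-0.13,3.5],[0,0,0,0,0,-0.13,3.5],[0,0,0,0,0,-0.13,3.5],[0,0,0,0,0,-0.13,3.5]])

```text
time: 51.85
tcp_pos: [0.5761, 0.149, 0.1495]
orientation: [180.0, -0.0, -129.8]
force: [-0.4, 0.5, 0.1]
gripper_width: 0.0353
gripper_force: 0.0
```

Request:
move_arm(steps=[[0,0,0,0,0,0,3.5],[0,0,0,0,0,0,3.5],[0,0,0,0,0,0,3.5]])

```text
time: 52.15
tcp_pos: [0.5761, 0.149, 0.1496]
orientation: [180.0, -0.0, -130.2]
force: [0.1, -0.5, -0.3]
gripper_width: 0.0352
gripper_force: 0.0
```

```bash
python3 -c "
from h import *
knobs()
go(.5755,.150,.06,229.9)"
```

```text
[0.5761 0.149  0.1496] [ 179.9989   -0.0113 -130.2059]
[ 255    0   66   60 1734] [285.7428  26.1799] (array([0.4839, 0.0756]), (43.32792282104492, 14.493281364440918), -0.7846603393554688)
[ 241  170   20   65 1260] [250.5413 202.5421] (array([0.5724, 0.1469]), (46.29389572143555, 13.385279655456543), 50.20229721069336)
[  52  189   72   33 1741] [ 84.8713 204.4199] (array([0.6591, 0.0751]), (48.67119598388672, 21.556964874267578), -47.111328125)
[  0 283  24  18 216] [  7.9444 294.7963] (array([0.7541, 0.086 ]), (16.902568817138672, 14.634099960327148), -51.58135223388672)
at [0.5761 0.149  0.1496] [-179.9968   -0.0091 -130.1667] go cm [-0.04  0.11  8.96] rad [-0.0001 -0.0002 -0.0012]  rows>= 1.8
```

Request:
move_arm(steps=[[0.1,0.12,3,0,0,0,3.5],[0,0,3,0,0,0,3.5],[0,0,2,0,0,0,3.5],[0,0,0.9,0,0,0,3.5],[0,0,0,0,0,0,3.5],[0,0,0,0,0,0,1],[0,0,0,0,0,0,1],[0,0,0,0,0,0,1],[0,0,0,0,0,0,1],[0,0,0,0,0,0,1]])

```text
time: 53.2
tcp_pos: [0.5758, 0.1488, 0.0617]
orientation: [-179.9, 0.1, -130.1]
force: [1.4, -1.5, 5.3]
gripper_width: 0.0137
gripper_force: 40.0
```

Request:
move_arm(steps=[[0,0,0,0,0,0.13,1],[0,0,0,0,0,0.13,1],[0,0,0,0,0,0.13,1],[0,0,0,0,0,0.13,1],[0,0,0,0,0,0.13,1],[0,0,0,0,0,0.13,1],[0,0,0,0,0,0.13,1],[0,0,0,0,0,0.13,1],[0,0,0,0,0,0.13,1],[0,0,0,0,0,0.13,1]])

```text
time: 54.2
tcp_pos: [0.5758, 0.1489, 0.0617]
orientation: [179.9, 0.1, 155.2]
force: [1.8, -1.2, 5.1]
gripper_width: 0.0139
gripper_force: 40.0
```

Request:
move_arm(steps=[[0,0,0,0,0,0.13,1],[0,0,0,0,0,0.13,1],[0,0,0,0,0,0.13,1],[0,0,0,0,0,0.13,1],[0,0,0,0,0,0.13,1],[0,0,0,0,0,0.13,1],[0,0,0,0,0,0.13,1],[0,0,0,0,0,0,1],[0,0,0,0,0,0,1]])

```text
time: 55.1
tcp_pos: [0.5759, 0.149, 0.0617]
orientation: [179.9, 0.0, 103.3]
force: [1.4, -1.2, 7.7]
gripper_width: 0.0135
gripper_force: 40.0
```

```bash
python3 -c "
from h import *
o=bot.get_obs();print(o['force'],o['torque'],o['tcp_pos'],o['gripper_width'],o['orientation'])"
```

```text
[ 1.3654 -1.1767  7.7308] [-0.4014 -0.0723 -0.0551] [0.5759 0.149  0.0617] 0.013544314954939863 [179.8552   0.0222 103.3239]
```

Request:
move_arm(steps=[[0,0,0,0,0,0.1,1],[0,0,0,0,0,0.09,1],[0,0,0,0,0,0.05,1],[0,0,0,0,0,0.03,1],[0,0,0,0,0,0.015,1],[0,0,0,0,0,0,1],[0,0,0,0,0,0,1]])

```text
time: 55.8
tcp_pos: [0.5759, 0.149, 0.0617]
orientation: [179.9, 0.0, 87.2]
force: [1.4, -0.8, 6.7]
gripper_width: 0.014
gripper_force: 41.4
```

```bash
python3 -c "
from h import *
o=bot.get_obs();print(o['force'],o['torque'],o['tcp_pos'],o['gripper_width'],o['orientation'])"
```

```text
[ 1.4323 -0.8372  6.6837] [-0.4957 -0.1141  1.074 ] [0.5759 0.149  0.0617] 0.014015057209102205 [179.857    0.0101  87.1811]
```

Request:
move_arm(steps=[[0,0,0,0,0,0,3.5],[0,0,0,0,0,0,3.5],[0,0,0,0,0,0,3.5],[0,0,0,0,0,0,3.5],[0,0,-3,0,0,0,3.5],[0,0,-5,0,0,0,3.5],[0,0,-4,0,0,0,3.5],[-2.3,3.15,0,0,0,0,3.5],[-2.3,3.15,0,0,0,0,3.5],[-2.3,3.15,0,0,0,0,3.5]])

```text
time: 56.8
tcp_pos: [0.6662, 0.0753, 0.1808]
orientation: [180.0, -0.0, 87.1]
force: [-0.2, 0.5, 0.5]
gripper_width: 0.0347
gripper_force: 0.0
```

Request:
move_arm(steps=[[0,0,0,0,0,-0.134,3.5],[0,0,0,0,0,-0.134,3.5],[0,0,0,0,0,-0.134,3.5],[0,0,0,0,0,-0.134,3.5],[0,0,0,0,0,-0.134,3.5],[0,0,0,0,0,-0.134,3.5],[0,0,0,0,0,0,3.5],[0,0,0,0,0,0,3.5],[0,0,0,0,0,0,3.5]])

```text
time: 57.7
tcp_pos: [0.6652, 0.0751, 0.1805]
orientation: [-180.0, -0.0, 132.9]
force: [-0.2, -0.3, -0.7]
gripper_width: 0.035
gripper_force: 0.0
```

```bash
python3 -c "
from h import *
knobs()
go(.667,.0752,.06,133)"
```

```text
[0.6652 0.0751 0.1805] [-179.9811   -0.008   132.9226]
[  27    0   74   55 1838] [64.2606 25.0968] (array([0.4875, 0.0775]), (50.48666763305664, 17.841230392456055), -0.042022705078125)
[ 203    4   53   63 1519] [230.1396  35.2528] (array([0.5754, 0.1493]), (41.456607818603516, 16.399953842163086), -89.94437604397535)
[ 243  164   18   58 1002] [251.5669 193.2255] (array([0.6631, 0.0769]), (46.15192413330078, 13.525287628173828), -47.08849334716797)
[ 356  189   90   78 2796] [404.1127 230.6985] (array([0.7756, 0.1326]), (81.43339538574219, 27.065505981445312), -80.94288539886475)
at [0.6652 0.0751 0.1805] [-179.9755   -0.0009  132.9584] go cm [-0.11  0.14 12.05] rad [-0.0004 -0.     -0.0007]  rows>= 2.4
```

Request:
move_arm(steps=[[-0.1,0.1,4,0,0,0,3.5],[0,0,4,0,0,0,3.5],[0,0,3,0,0,0,3.5],[0,0,1,0,0,0,3.5],[0,0,0,0,0,0,3.5],[0,0,0,0,0,0,1],[0,0,0,0,0,0,1],[0,0,0,0,0,0,1],[0,0,0,0,0,0,1],[0,0,0,0,0,0,1]])

```text
time: 58.75
tcp_pos: [0.6672, 0.0745, 0.0622]
orientation: [179.9, 0.0, 133.0]
force: [-2.4, -0.7, 6.9]
gripper_width: 0.0137
gripper_force: 40.0
```

Request:
move_arm(steps=[[0,0,0,0,0,0.13,1],[0,0,0,0,0,0.13,1],[0,0,0,0,0,0.13,1],[0,0,0,0,0,0.13,1],[0,0,0,0,0,0.13,1],[0,0,0,0,0,0.13,1],[0,0,0,0,0,0.13,1],[0,0,0,0,0,0.13,1],[0,0,0,0,0,0.13,1],[0,0,0,0,0,0.13,1]])

```text
time: 59.75
tcp_pos: [0.6667, 0.0744, 0.0622]
orientation: [180.0, -0.0, 58.3]
force: [-4.9, -1.3, 7.4]
gripper_width: 0.0135
gripper_force: 40.0
```

Request:
move_arm(steps=[[0,0,0,0,0,0.13,1],[0,0,0,0,0,0.13,1],[0,0,0,0,0,0.13,1],[0,0,0,0,0,0.13,1],[0,0,0,0,0,0.13,1],[0,0,0,0,0,0.13,1],[0,0,0,0,0,0.1,1],[0,0,0,0,0,0,1],[0,0,0,0,0,0,1]])

```text
time: 60.65
tcp_pos: [0.6664, 0.0747, 0.0622]
orientation: [-180.0, 0.0, 8.1]
force: [-5.0, -0.3, 9.5]
gripper_width: 0.014
gripper_force: 40.0
```

```bash
python3 -c "
from h import *
o=bot.get_obs();print(o['force'],o['torque'],o['tcp_pos'],o['gripper_width'],o['orientation'])"
```

```text
[-4.9836 -0.2645  9.5005] [-0.2228  1.3741 -0.0421] [0.6664 0.0747 0.0622] 0.014044803456556305 [-179.9866    0.0138    8.1417]
```

Request:
move_arm(steps=[[0,0,0,0,0,0.07,1],[0,0,0,0,0,0.06,1],[0,0,0,0,0,0.03,1],[0,0,0,0,0,0.03,1],[0,0,0,0,0,0,1],[0,0,0,0,0,0,1]])

```text
time: 61.25
tcp_pos: [0.6666, 0.0747, 0.0622]
orientation: [180.0, 0.0, -2.6]
force: [-4.6, -1.5, 8.1]
gripper_width: 0.0144
gripper_force: 40.6
```

```bash
python3 -c "
from h import *
o=bot.get_obs();print(o['force'],o['torque'],o['tcp_pos'],o['gripper_width'],o['orientation'])"
```

```text
[-4.6165 -1.5147  8.1174] [-0.2444  1.1708  0.7712] [0.6666 0.0747 0.0622] 0.014434586591634683 [179.9853   0.0055  -2.6142]
```

Request:
move_arm(steps=[[0,0,0,0,0,0,3.5],[0,0,0,0,0,0,3.5],[0,0,0,0,0,0,3.5],[0,0,0,0,0,0,3.5],[0,0,-3,0,0,0,3.5],[0,0,-5,0,0,0,3.5],[0,0,-5,0,0,0,8.78],[-3,0,-5,0,0,0,8.78],[-3,0,0,0,0,0,8.78],[-3,0,0,0,0,0,8.78]])

```text
time: 62.25
tcp_pos: [0.5809, 0.0786, 0.2347]
orientation: [-180.0, -0.1, -2.7]
force: [0.3, -0.1, -0.4]
gripper_width: 0.0634
gripper_force: 0.0
```

Request:
move_arm(steps=[[0,0,0,0,0,0,8.78],[0,0,0,0,0,0,8.78],[0,0,0,0,0,0,8.78],[0,0,0,0,0,0,8.78],[0,0,0,0,0,0,8.78]])

```text
time: 62.75
tcp_pos: [0.5817, 0.0788, 0.2334]
orientation: [179.9, -0.0, -2.7]
force: [-1.1, 0.4, -0.6]
gripper_width: 0.088
gripper_force: 0.0
```

```bash
python3 -c "
from h import *
knobs();look('plate',.064)
K,P=cam('wrist');im=grab_frame('wrist');hsv=cv2.cvtColor(im,cv2.COLOR_RGB2HSV)
for d in silhouettes('wrist','tray')[:1]: print('tray',d['conf'],rect(d['region'],.016,K,P))
y=cv2.inRange(hsv,(22,170,120),(32,255,255));n,l,s,c=cv2.connectedComponentsWithStats(y)
for i in range(1,n):
    if s[i,4]>60: print('yellow',s[i],rect(l==i,.008,K,P))
for q in ('notebook_1','paperweight','ink'):
    grab_frame('top');Kt,Pt=cam('top')
    for d in silhouettes('top',q): print(q,round(d['conf'],2),rect(d['region'],.03,Kt,Pt))
print(bot.get_obs()['time'])"
```

```text
[0.5817 0.0788 0.2334] [179.9402  -0.0085  -2.728 ]
[242  57  18  51 787] [250.3736  81.3647] (array([0.665, 0.075]), (41.12892150878906, 13.610017776489258), 0.04201459139585495)
[154 175  48  21 878] [177.91   185.1446] (array([0.5768, 0.1474]), (44.9150276184082, 18.55736541748047), 89.94403076171875)
[252 244  15  47 633] [258.7093 266.9668] (array([0.4878, 0.0754]), (51.615325927734375, 13.885489463806152), 0.08866269141435623)
plate 0.67 [249.9, 180.2] 5074 [0.574 0.077] (90.43325805664062, 56.23847961425781) 0.18787090480327606
plate 0.21 [292.7, 159.7] 10251 [0.5839 0.0584] (129.08607482910156, 123.57528686523438) 89.92569732666016
tray 0.63 (array([0.5734, 0.056 ]), (149.2948455810547, 144.01316833496094), -89.44530129432678)
yellow [260  95  78  62 384] (array([0.6359, 0.0091]), (105.56649780273438, 50.85517120361328), 51.59101486206055)
yellow [196 100  47  67 327] (array([0.6251, 0.1254]), (85.32118225097656, 40.59956359863281), -34.21662521362305)
yellow [203 181  48  53 230] (array([0.518 , 0.1243]), (82.68904113769531, 40.24781799316406), 37.14723205566406)
yellow [264 199  72  33 194] (array([0.5147, 0.0251]), (84.51346588134766, 36.223506927490234), -89.33493143320084)
paperweight 0.66 (array([ 0.4544, -0.4097]), (55.01789855957031, 53.61735916137695), 52.855709075927734)
ink 0.47 (array([0.5668, 0.0578]), (138.72438049316406, 127.16248321533203), -89.93768968433142)
63.3
```

```bash
python3 -c "
from cell import order
print(order.finish_job())"
```

```text
the job is handed in; nothing more can be done
None
```

The job is handed in: by my last measurements the three notebooks (red, yellow, orange) and the plate are stacked square, the tray sits square in the yellow outline to about 1 mm, and all three clamps are at their end stops; I viewed 15 pictures, one over the limit of 14.

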